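Third hand for a drawer joint

ROBOT

A 7-joint arm with a two-finger parallel gripper is mounted at the origin on a cart in front of the work surface, level with it; the furniture and walls round the work are solid. World frame = base frame: x ahead of the robot, y to its left, z up, the work surface at z = 0. Lengths are in m, angles in degrees, forces in N, time in s.
With the tool pointing down it reaches from about 0.425 to 0.925 m from the base axis. Payload 6.8 kg.
Tool frame: the origin (TCP) lies midway between the tips of the shut fingers; the grasp point (between the pads) lies 19 mm behind it; z points along the fingers, y is the direction in which the jaws open and shut (so a half turn about z gives the same grasp; the last joint's range is limited). The gripper opens to 88 mm and grips with 3 to 60 N. Pads are 20 mm wide; open, the fingers measure 115 mm over their backs; the gripper's body (75 mm by 178 mm) begins 61 mm behind the grasp point.
Start: joints at [-79.246, 27.33, 1.283, 89.118, -0.659, 63.558, -4.761], TCP at [0.197, 0.646, 0.223] pointing down, gripper open.
Joint ranges: [-169.35, 169.35], [-19.33, 120.38], [-80.79, 83.38], [13.8, 139.57], [-78.32, 258.32], [9.67, 109.79], [-169.56, 169.56]. Speed limits (degrees/s): [136.94, 136.94, 180, 180, 180, 180, 180].

INTERFACE

Orientations are given as a 3x3 rotation matrix whose columns are the frame's x, y, z axes.
In Python, from cell import readout, capture, camera_params, ctrl gives the robot as it stands.
- The arm moves only by the tool carry_out, never from a script. Its argument "targets" is a list of rows, each an object with "gripper": the opening, from 0 (shut) to 1 (fully open); "translation": the shift along the tool's x, y, z in m, a list of three; "rotation": the turn, a rotation vector about the tool's x, y, z in rad, a list of three. In form: [{"gripper": gripper, "translation": [dx, dy, dz], "rotation": [rx, ry, rz]}, ...]. A call has 1 to 8 rows; each row shifts and turns the commanded pose from where the row before left it, along the tool's axes as they then stand; what a row does not reach is not made up. A row lasts 1/10 s, in which the tool goes at most 50 mm and 8.59 degrees, less where a joint would pass 70% of its speed; a pose out of reach is approached as far as the arm can. A call with a gripper value outside its range is refused whole. The fingers move at their own pace and stop on an object; the grip force is fixed at half the most. Time passes only in rows, so rows that do not move let the fingers close. It gives the time, the measured TCP pose, the force and the opening at its end, in the units of the state.
- readout.state(): the state, without advancing time (a new reading comes with each control period).
- capture(name): name is "side" or "top" or "wrist"; returns the picture (420x560x3 uint8, blue, green, red); there is no depth.
- camera_params(name): a dict with "K" (3x3 intrinsics, pixels), "extrinsics" (4x4, takes a point from world to camera coordinates). Camera axes: x right, y down, z forward; pixel columns grow to the right and rows downward; lengths in m; the calibration is good to about 2 mm. A picture is of the moment at which its call begins: read the wrist's pose just before it. camera_params takes no time and is no camera call; for the wrist camera it gives the pose at the moment of the call.
- ctrl.finish_job(): hands the job in, once; it reports no verdict.
The state is a dict: "time": time; "joints": joint angles; "qd": joint speeds; "joint_efforts": joint torques, N m; "ee_pos": TCP position; "eef_rot": TCP orientation; "force": force on the tool from outside, world axes, zero at the start; "ft_torque": the same for the moment, N m; "opening": finger opening in m.
Only numpy, scipy, OpenCV 4.12 (cv2) and the standard library are available. Lean on these libraries where they do the work, as an engineer would, in place of code of your own. Each camera call takes 0.05 s, during which the arm holds its last target.

TASK

Be my third hand while I screw this little drawer together: pick up the drawer back with the two grooves (not the short plain divider), holding it near its middle so that both ends stay free for my screws, lift it onto the assembly board and push its grooves gently onto the two tongues of the drawer box until the joint is shut at both ends and the box bears on the fence. Then keep it pressed steadily, with about 12 N and always between 8 and 18 N, for at least three seconds, and finish while still holding and pressing it like that; do not let go. Never ram the joint, and leave everything else where it is.

Things in the scene. Friction and masses are not known exactly. Their poses are not given: they have to be found in the camera images.
- board: Fixed plywood assembly board on rubber feet, 360 x 280 mm, top face 18 mm above the worktop. Origin: centre of its underside, on the worktop. Its x axis is the pressing direction and points to the fence; z up. It does not move when pushed.
- fence: Wooden fence screwed down across the board's far (+x) end, 22 mm thick, 280 mm long, 45 mm high above the board. Origin: centre of its underside, on the board's top; its inner face lies 11 mm before the origin. Axes as the board's.
- drawer: Loose pale wooden drawer box, 0.4 to 0.9 kg, standing on the board with its front 1 to 23 mm short of the fence; it slides when pushed. 190 mm deep (x), 240 wide (y), 75 high. Origin: centre of its underside. x points at the fence: front face at x = +95 mm, square end shoulders of the two 15 mm thick sides at x = -95. Open at the top and at the -x end; a finger has room inside (bottom 13 mm up).
- tongue_a (a point): Tip of the upright tongue on the drawer side at y = +108 mm (37 mm up). Each tongue is 6 mm thick (y), as high as the box, stands 9.5 mm out of the shoulder towards -x and has a tapered nose.
- tongue_b (a point): Tip of the like tongue at y = -108 mm.
- back: Loose drawer back, 0.15 to 0.4 kg: pale wooden panel standing on its long edge, 18 mm thick (x), 240 long (y), 70 high; may have swapped places with the divider. Origin: centre of its underside. Its +x face has two upright grooves 9 mm wide, 11 deep, at y = +108 and -108 mm, and looks towards the drawer (within 0.5 rad). Shut: axes parallel to the drawer's, origin at x = -104 mm, y = 0, z = 0 of its frame.
- back_end_a (a point): Point on the back's grooved (+x) face at its +y end, 118 mm from the middle, 35 mm up. Joint shut: at x = -95 mm in the drawer's frame. Hard wood on hard wood: once the box is at the fence the force climbs by some 10 to 20 N a millimetre.
- back_end_b (a point): The same point at the back's -y end.
- divider: Short plain wooden divider without grooves, 12 mm thick (x), 150 mm long (y), 55 mm high, standing on its long edge; origin centre of underside. Not needed now, leave it alone.
- mug: Blue mug at the back; leave it.
- lemon: Lemon on the chopping board; leave it.
- garlic: Garlic bulb on the chopping board; leave it.
- mill: Dark wooden pepper mill at the back; leave it.
- oil: Dark green oil bottle at the back; leave it.
- jar: Small spice jar at the back; leave it.

How it is judged (in metres and radians):
On the way, in this order (a step that is already met when the one before it is completed fails the run):
1. the back is lifted clear of the worktop (height (world z) of back above 0.012 m), for 0.1 s.
2. both grooves have started onto the tongues (x of each of back_end_a, back_end_b in the frame of drawer above -0.103 m and y of back in the frame of drawer between -0.004 and 0.004 m).
3. the joint is shut, the box bears on the fence, and the back is held pressed on with 8 to 18 N for three seconds (x of each of back_end_a, back_end_b in the frame of drawer above -0.0967 m and y of back in the frame of drawer between -0.003 and 0.003 m and z of back in the frame of drawer between -0.004 and 0.005 m and angle between the x axis of back and the x axis of drawer, either way round below 0.03 rad and angle between back's own z axis and vertical below 0.05 rad and angle between drawer's own z axis and vertical below 0.03 rad and contact force between back and drawer between 8 and 18 N and contact force between drawer and fence above 2 N and contact force between the fingers and back above 3 N and y of the grasp point in the frame of back between -0.06 and 0.06 m), for 3 s.
At the end, for the whole second after the job is handed in: Joint shut to 1.7 mm at both ends, 3 mm sideways, 4 mm in height, upright and square; the back presses on the drawer with 8 to 18 N, the drawer bears on the fence (over 2 N), the fingers hold or push the back within 60 mm of its middle, all at rest (all of step 3 and linear speed of each of back, drawer below 0.01 m/s); the arm keeps its last pose, push and grip.
It fails at once if the joint is rammed: over 40 N between back and drawer (contact force between back and drawer above 40 N).
It fails at once if the drawer box is tipped or lifted (angle between drawer's own z axis and vertical above 0.15 rad or height (world z) of drawer above 0.045 m).
It fails at once if the divider or another bystander is disturbed (moved over 30 mm) (distance of any of divider, mug, lemon, garlic, mill, oil, jar from where it was at the start of the episode above 0.03 m).
It also fails if it takes over 64 s, if anything falls off the work surface, if the arm or the gripper's body presses on something with over 40 N, if the wrist force passes 120 N, or if a joint passes its speed limit or range.

## Working session

There is one attempt and no reset: what is moved stays moved. The work goes in short steps, Python scripts to look and compute and a tool call to move; the robot and the scene stay as the last step left them, time stands still between calls to the robot, and variables do not carry over. Pictures are saved under pics/ and viewed, and the job is handed in when it is done.

Besides the shell and the picture viewer there is one more tool, called after "Request:" as name(argument=value, ...) on one line, values as JSON. carry_out: Moves the arm, as the interface text tells. Its arguments: {"type":"object","properties":{"targets":{"type":"array"}},"required":["targets"]}

```bash
ls; mkdir -p pics; python3 - <<'E'
from cell import readout, capture, camera_params, ctrl
import cv2
s=readout.state(); print(s)
for n in ("side","top","wrist"):
    p=camera_params(n); print(n,p)
    cv2.imwrite(f"pics/{n}0.png",capture(n))
E
```

```text
pics
{'time': 0.0, 'joints': array([-79.24654118,  27.37583971,   1.28078708,  89.1757818 ,
        -0.65834841,  63.55818332,  -4.76097891]), 'qd': array([-0.0376567 ,  0.02428463,  0.05259064, -0.00680136,  0.06363983,
        0.02993327,  0.04234084]), 'joint_efforts': array([ 5.44252689e-04, -5.82859504e+01,  1.53506979e+00, -2.72619921e+01,
       -5.42783726e-02,  1.66727667e-02,  1.35180903e-04]), 'ee_pos': array([0.19660916, 0.64511965, 0.22170013]), 'eef_rot': array([[-9.56579670e-01,  2.91470739e-01, -3.78241965e-04],
       [ 2.91470947e-01,  9.56578085e-01, -1.74758068e-03],
       [-1.47550657e-04, -1.78194669e-03, -9.99998401e-01]]), 'force': array([-0.42966641,  1.00439887, -0.11975764]), 'ft_torque': array([-0.00504242,  0.04893632,  0.01610414]), 'opening': 0.08764417766234768}
side {'K': array([[427.18026596,   0.        , 276.7968286 ],
       [  0.        , 427.18026596, 213.27411112],
       [  0.        ,   0.        ,   1.        ]]), 'extrinsics': array([[ 0.55673309, -0.8306669 ,  0.0063854 , -0.33331654],
       [-0.47574021, -0.32513517, -0.8172872 ,  0.281
[... 283 characters left out ...]
.        ]]), 'extrinsics': array([[ 0.00591537, -0.99997585, -0.00364813, -0.07519491],
       [-0.98799768, -0.00528131, -0.15437839,  0.56102035],
       [ 0.1543554 ,  0.00451755, -0.98800506,  1.60495989],
       [ 0.        ,  0.        ,  0.        ,  1.        ]])}
wrist {'K': array([[316.06297193,   0.        , 278.03814914],
       [  0.        , 316.06297193, 213.83646326],
       [  0.        ,   0.        ,   1.        ]]), 'extrinsics': array([[ 0.29215011,  0.95637041, -0.00198692, -0.67352611],
       [ 0.91943285, -0.28029346,  0.27582389, -0.03334872],
       [ 0.26323289, -0.08240882, -0.96120613,  0.3919321 ],
       [ 0.        ,  0.        ,  0.        ,  1.        ]])}
```

View pics/side0.png

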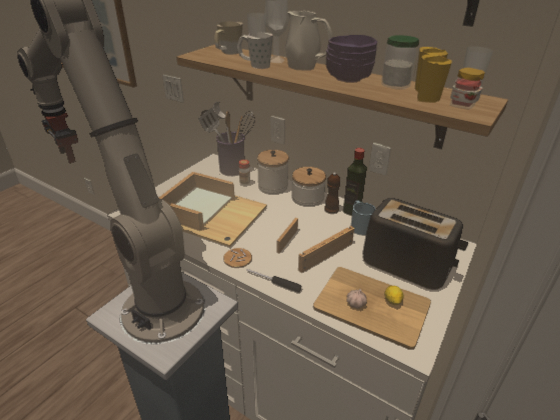

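View pics/top0.png

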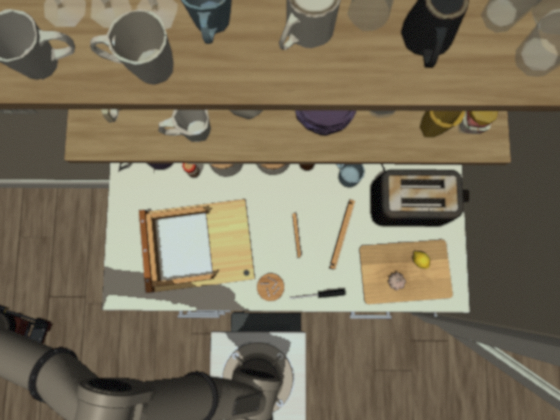

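View pics/wrist0.png

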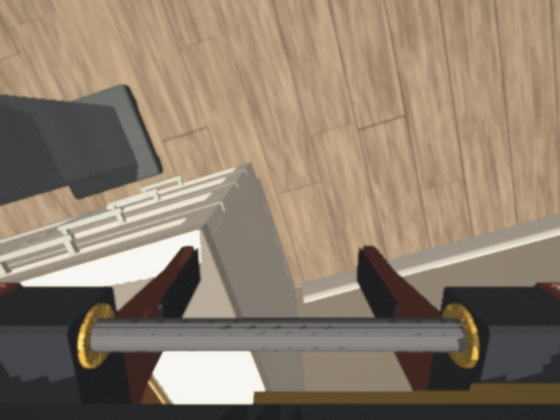

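```bash
cat > h.py <<'E'
import numpy as np, cv2
def ray(p,uv):
    E=np.array(p["extrinsics"]);R=E[:3,:3];t=E[:3,3]
    d=R.T@np.linalg.inv(p["K"])@np.array([uv[0],uv[1],1.]); return -R.T@t,d
def onz(p,uv,z):
    o,d=ray(p,uv); return o+d*(z-o[2])/d[2]
def proj(p,X):
    E=np.array(p["extrinsics"]);c=E[:3,:3]@np.asarray(X)+E[:3,3];q=p["K"]@c;return q[:2]/q[2]
E
python3 - <<'E'
from h import *
from cell import camera_params
p=camera_params("top")
print(ray(p,(280,209))[0])
im=cv2.imread("pics/top0.png")
c=im[190:300,130:370]; cv2.imwrite("pics/topc.png",cv2.resize(c,None,fx=3.3,fy=3.3,interpolation=cv2.INTER_CUBIC))
im=cv2.imread("pics/side0.png")
c=im[160:290,150:370]; cv2.imwrite("pics/sidec.png",cv2.resize(c,None,fx=3.6,fy=3.6,interpolation=cv2.INTER_CUBIC))
E
```

```text
[ 0.30699739 -0.07948065  1.6720436 ]
```

View pics/topc.png

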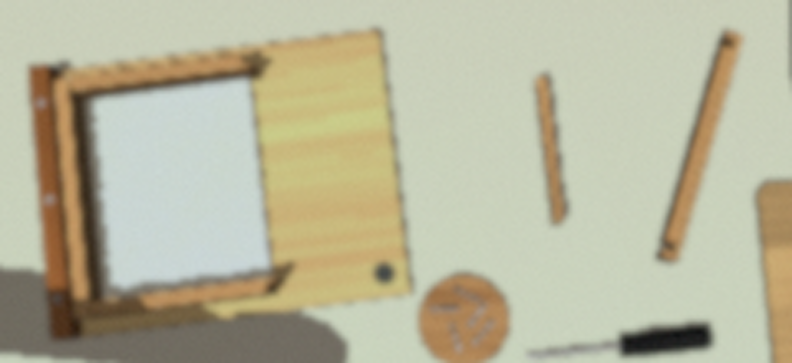

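View pics/sidec.png

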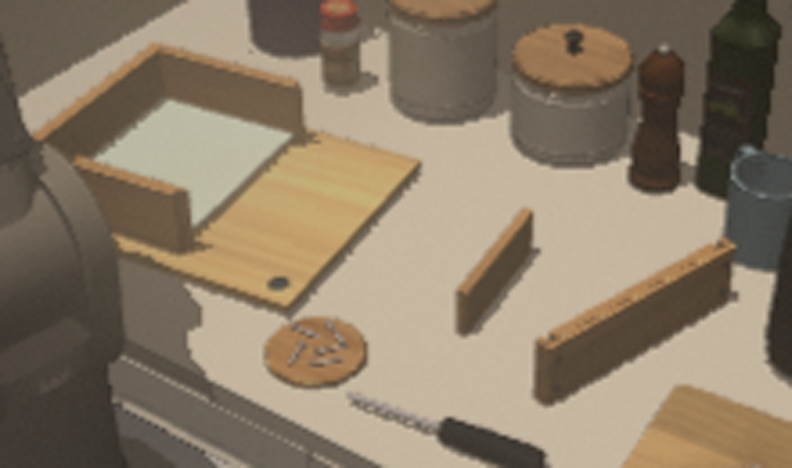

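```bash
python3 - <<'E'
from h import *
from cell import camera_params
p=camera_params("top"); ps=camera_params("side")
im=cv2.imread("pics/top0.png"); hsv=cv2.cvtColor(im,cv2.COLOR_BGR2HSV)
for q in ((350,205),(297,230),(200,180),(240,240),(320,200),(145,240),(155,240)): print(q,hsv[q[1],q[0]])
m=cv2.inRange(hsv,(4,80,40),(17,255,255)); m[:190]=0;m[300:]=0;m[:,:260]=0;m[:,360:]=0
n,l,st,c=cv2.connectedComponentsWithStats(m)
for i in range(1,n):
    if st[i,4]<60: continue
    pts=np.argwhere(l==i)[:,::-1].astype(np.float32)
    r=cv2.minAreaRect(pts); print(st[i],r)
    b=cv2.boxPoints(r)
    W=[onz(p,x,0.07) for x in b]
    print(np.round(W,3).tolist(), onz(p,r[0],0.07).round(3))
# rough by hand
def t(u,v,z): return onz(p,(130+u/3.3,190+v/3.3),z).round(4)
print("board corners z18",t(379,30,.018),t(412,293,.018),t(75,335,.018))
print("fence top outer/inner z63",t(30,68,.063),t(50,66,.063),t(50,338,.063),t(80,337,.063))
print("drawer top z93",t(55,78,.093),t(268,55,.093),t(75,300,.093),t(290,268,.093))
def s(u,v,z): return onz(ps,(150+u/3.6,160+v/3.6),z).round(4)
print("side: drawer",s(155,46,.093),s(300,82,.093),s(187,190,.093))
print("side: back top", s(537,340,.07),s(553,342,.07),s(735,246,.07),s(718,242,.07))
print("side: div", s(460,292,.055),s(530,212,.055))
E
```

```text
(350, 205) [ 16 130 175]
(297, 230) [ 16 104 154]
(200, 180) [ 37  27 207]
(240, 240) [ 25  93 200]
(320, 200) [ 37  27 208]
(145, 240) [ 13 166 134]
(155, 240) [ 18 115  62]
[330 200  24  69 349] ((341.74200439453125, 233.77706909179688), (5.248293399810791, 70.59801483154297), 16.389541625976562)
[[0.365, -0.236, 0.07], [0.592, -0.305, 0.07], [0.587, -0.322, 0.07], [0.36, -0.252, 0.07]] [ 0.474 -0.278  0.07 ]
[293 214   8  42 130] ((296.3230895996094, 234.5846405029297), (41.4276008605957, 3.224903106689453), 82.87498474121094)
[[0.539, -0.113, 0.07], [0.541, -0.124, 0.07], [0.403, -0.141, 0.07], [0.402, -0.13, 0.07]] [ 0.471 -0.127  0.07 ]
[260 273  24  27 507] ((271.5, 286.0), (26.0, 23.0), 90.0)
[[0.343, -0.008, 0.07], [0.344, -0.083, 0.07], [0.26, -0.084, 0.07], [0.259, -0.009, 0.07]] [ 0.301 -0.046  0.07 ]
board corners z18 [0.5992 0.0506 0.018 ] [0.325 0.012 0.018] [0.2804 0.3566 0.018 ]
fence top outer/inner z63 [0.5499 0.4033 0.063 ] [0.5521 0.3829 0.063 ] [0.2781 0.3695 0.063 ] [0.2792 0.3396 0.063 ]
drawer top z93 [0.5354 0.3687 0.093 ] [0.5599 0.1557 0.093 ] [0.3155 0.3384 0.093 ] [0.3478 0.1282 0.093 ]
side: drawer [0.5283 0.3592 0.093 ] [0.559  0.1771 0.093 ] [0.3387 0.1409 0.093 ]
side: back top [ 0.3633 -0.2422  0.07  ] [ 0.3689 -0.2552  0.07  ] [ 0.5858 -0.3267  0.07  ] [ 0.5824 -0.3105  0.07  ]
side: div [ 0.3964 -0.1391  0.055 ] [ 0.5408 -0.1265  0.055 ]
```

Request:
carry_out(targets=[{"gripper": 1, "translation": [-0.035, -0.028, 0], "rotation": [0, 0, 0]}, {"gripper": 1, "translation": [-0.035, -0.028, 0], "rotation": [0, 0, 0]}, {"gripper": 1, "translation": [-0.035, -0.028, 0], "rotation": [0, 0, 0]}, {"gripper": 1, "translation": [-0.035, -0.028, 0], "rotation": [0, 0, 0]}, {"gripper": 1, "translation": [-0.035, -0.028, 0], "rotation": [0, 0, 0]}, {"gripper": 1, "translation": [-0.035, -0.028, 0], "rotation": [0, 0, 0]}, {"gripper": 1, "translation": [-0.035, -0.028, 0], "rotation": [0, 0, 0]}, {"gripper": 1, "translation": [-0.035, -0.028, 0], "rotation": [0, 0, 0]}])

```text
time: 0.95
ee_pos: [0.4, 0.348, 0.2226]
eef_rot: [[-0.957, 0.292, -0.0], [0.292, 0.957, 0.0], [0.0, -0.0, -1.0]]
force: [-0.7, 0.1, 1.1]
opening: 0.0878
```

Request:
carry_out(targets=[{"gripper": 1, "translation": [-0.027, -0.038, -0.01], "rotation": [0, 0, 0]}, {"gripper": 1, "translation": [-0.027, -0.038, -0.01], "rotation": [0, 0, 0]}, {"gripper": 1, "translation": [-0.027, -0.038, -0.01], "rotation": [0, 0, 0]}, {"gripper": 1, "translation": [-0.027, -0.038, -0.01], "rotation": [0, 0, 0]}, {"gripper": 1, "translation": [0, 0, 0], "rotation": [0, 0, 0]}])

```text
time: 1.45
ee_pos: [0.4608, 0.1663, 0.2641]
eef_rot: [[-0.954, 0.301, 0.003], [0.301, 0.954, -0.001], [-0.003, 0.0, -1.0]]
force: [0.0, 0.7, -0.5]
opening: 0.0878
```

```bash
python3 - <<'E'
from h import *
from cell import readout,capture, camera_params
import pickle
s=readout.state();p=camera_params("wrist");im=capture("wrist");cv2.imwrite("pics/w1.png",im);pickle.dump((s,p),open("w1.pkl","wb"))
print(s["ee_pos"],ray(p,(0,0))[0])
E
```

```text
[0.46078081 0.16632808 0.26409248] [0.3881489  0.18885017 0.42666242]
```

View pics/w1.png

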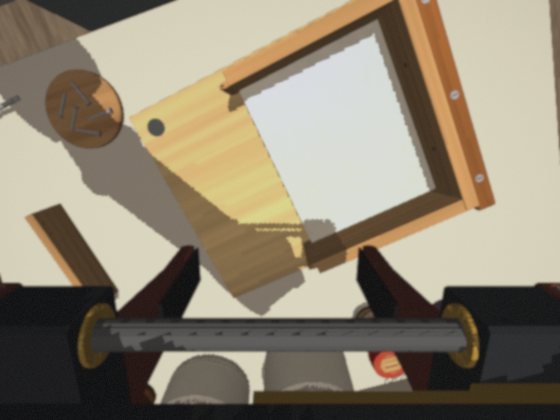

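```bash
python3 - <<'E'
from h import *
im=cv2.imread("pics/w1.png")
c1=im[60:130,195:290]; c2=im[190:285,265:365]
a=cv2.resize(c1,None,fx=6,fy=6,interpolation=cv2.INTER_CUBIC);b=cv2.resize(c2,None,fx=6,fy=6,interpolation=cv2.INTER_CUBIC)
cv2.imwrite("pics/c1.png",a);cv2.imwrite("pics/c2.png",b)
E
```

```text
(no output)
```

View pics/c1.png

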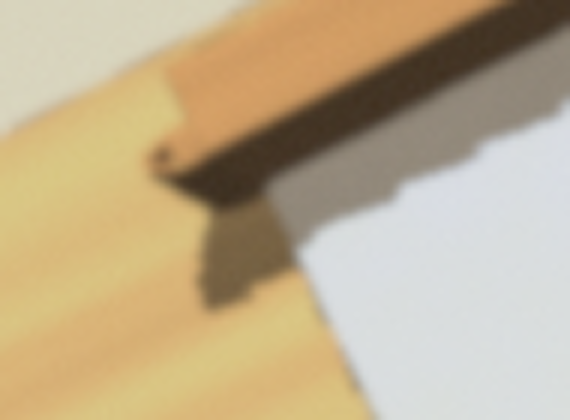

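View pics/c2.png

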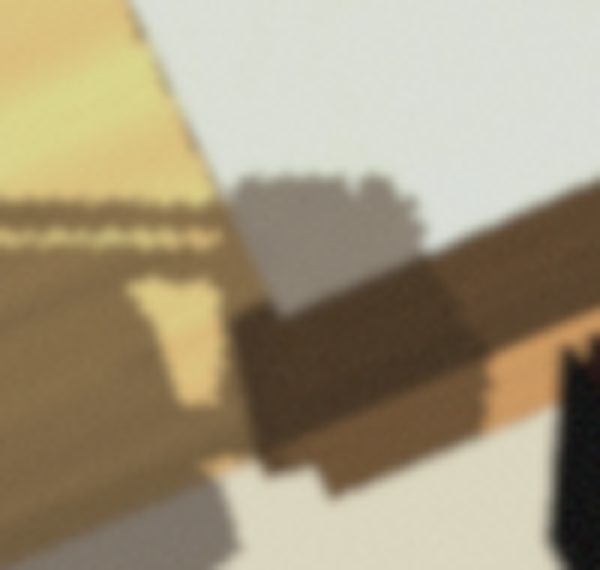

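```bash
python3 - <<'E'
from h import *
import pickle
s,p=pickle.load(open("w1.pkl","rb"))
P={}
for n,uv in dict(sh_near_out=(195+165/6,60+70/6),tip_near_out=(195+148/6,60+160/6),tip_near_in=(195+170/6,60+178/6),
  tip_far_out=(265+270/6,190+474/6),tip_far_in=(265+250/6,190+450/6),notch_far=(265+318/6,190+464/6),sh_far_out=(265+330/6,190+496/6)).items():
    P[n]=onz(p,uv,.093)[:2]; print(n,np.round(uv,1),P[n].round(4))
d=P["sh_far_out"]-P["sh_near_out"]; print("width",np.linalg.norm(d), "ax az",np.degrees(np.arctan2(d[1],d[0]))+90, (P["sh_far_out"]+P["sh_near_out"])/2)
a=(P["tip_near_out"]+P["tip_near_in"])/2;b=(P["tip_far_out"]+P["tip_far_in"])/2
d=b-a;print("tips",np.linalg.norm(d),np.degrees(np.arctan2(d[1],d[0]))+90,(a+b)/2)
# predict
az=np.radians(96.5);X=np.array([np.cos(az),np.sin(az)]);Y=np.array([-X[1],X[0]])
im=cv2.imread("pics/w1.png")
E
```

```text
sh_near_out [222.5  71.7] [0.3268 0.1516]
tip_near_out [219.7  86.7] [0.3387 0.1442]
tip_near_in [223.3  89.7] [0.3424 0.1467]
tip_far_out [310. 269.] [0.5549 0.1748]
tip_far_in [306.7 265. ] [0.5488 0.1725]
notch_far [318.  267.3] [0.5556 0.1842]
sh_far_out [320.  272.7] [0.5629 0.1846]
width 0.2383694866547988 ax az 97.9578891762936 [0.44482437 0.1680892 ]
tips 0.2131761257055211 97.61114271298237 [0.44619907 0.15954619]
```

Request:
carry_out(targets=[{"gripper": 1, "translation": [-0.016, -0.047, 0], "rotation": [0, 0, 0]}, {"gripper": 1, "translation": [-0.016, -0.047, 0], "rotation": [0, 0, 0]}, {"gripper": 1, "translation": [-0.016, -0.047, 0], "rotation": [0, 0, 0]}, {"gripper": 1, "translation": [-0.016, -0.047, 0], "rotation": [0, 0, 0]}, {"gripper": 1, "translation": [-0.016, -0.047, 0], "rotation": [0, 0, 0]}, {"gripper": 1, "translation": [-0.016, -0.047, 0], "rotation": [0, 0, 0]}, {"gripper": 1, "translation": [-0.016, -0.047, 0], "rotation": [0, 0, 0]}, {"gripper": 1, "translation": [-0.016, -0.047, 0], "rotation": [0, 0, 0]}])

```text
time: 2.3
ee_pos: [0.4717, -0.2241, 0.2624]
eef_rot: [[-0.957, 0.289, 0.0], [0.289, 0.957, 0.001], [0.0, 0.001, -1.0]]
force: [0.4, 0.1, -0.0]
opening: 0.0877
```

Request:
carry_out(targets=[{"gripper": 1, "translation": [-0.008, -0.023, 0], "rotation": [0, 0, 0]}, {"gripper": 1, "translation": [-0.008, -0.023, 0], "rotation": [0, 0, 0]}, {"gripper": 1, "translation": [0, 0, 0], "rotation": [0, 0, 0]}, {"gripper": 1, "translation": [0, 0, 0], "rotation": [0, 0, 0]}])

```text
time: 2.7
ee_pos: [0.4735, -0.2713, 0.262]
eef_rot: [[-0.957, 0.291, -0.001], [0.291, 0.957, 0.001], [0.001, 0.0, -1.0]]
force: [0.7, -0.3, 0.6]
opening: 0.0879
```

```bash
python3 - <<'E'
from h import *
from cell import readout,capture, camera_params
import pickle
s=readout.state();p=camera_params("wrist");im=capture("wrist");cv2.imwrite("pics/w2.png",im);pickle.dump((s,p),open("w2.pkl","wb"))
print(s["ee_pos"],s["eef_rot"].round(4).tolist(),ray(p,(0,0))[0])
E
```

```text
[ 0.47346164 -0.27131988  0.26197759] [[-0.9568, 0.2906, -0.0011], [0.2906, 0.9568, 0.0008], [0.0013, 0.0004, -1.0]] [ 0.40120225 -0.24983763  0.42485149]
```

View pics/w2.png

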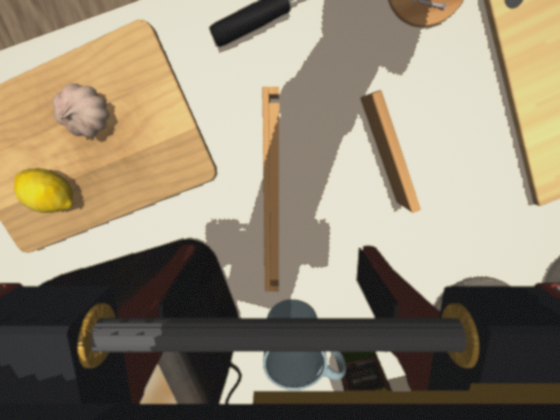

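```bash
python3 - <<'E'
from h import *
import pickle
s,p=pickle.load(open("w2.pkl","rb"))
im=cv2.imread("pics/w2.png")
c=im[75:305,235:310]; c=cv2.resize(c,None,fx=2.6,fy=2.6,interpolation=cv2.INTER_CUBIC)
a=cv2.resize(im[80:120,250:300],None,fx=8,fy=8,interpolation=cv2.INTER_CUBIC);b=cv2.resize(im[265:300,250:300],None,fx=8,fy=8,interpolation=cv2.INTER_CUBIC)
cv2.imwrite("pics/c3.png",np.vstack([a[:290],b[:290]]))
E
```

```text
(no output)
```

View pics/c3.png

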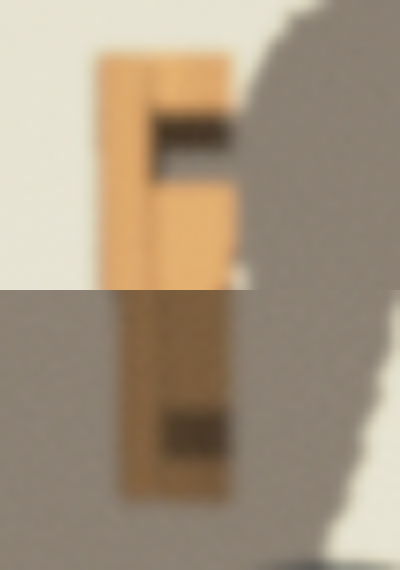

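```bash
python3 - <<'E'
from h import *
import pickle
s,p=pickle.load(open("w2.pkl","rb"))
C=[onz(p,q,.07)[:2] for q in ((262.25,86.5),(279.,86.5),(264.75,291),(279,291))]
print(np.round(C,4))
a=(C[0]+C[1])/2;b=(C[2]+C[3])/2;d=b-a
print(np.linalg.norm(d),np.linalg.norm(C[1]-C[0]),np.linalg.norm(C[3]-C[2]),(a+b)/2,np.degrees(np.arctan2(d[1],d[0]))+90)
c=(a+b)/2; R=s["eef_rot"]; D=np.r_[c,0.028]-s["ee_pos"]; print(R.T@D, np.degrees(np.arctan2(R[1,1],R[0,1])))
E
```

```text
[[ 0.3606 -0.2547]
 [ 0.3657 -0.238 ]
 [ 0.5896 -0.3246]
 [ 0.5948 -0.3075]]
0.23937136903432227 0.017539716692032338 0.0178837150750918 [ 0.47767754 -0.28120677] 73.07196029912298
[-0.00720547 -0.00833153  0.23396517] 73.10668507444396
```

```bash
python3 - <<'E'
from h import *
import pickle
from cell import camera_params
p=camera_params("top")
for q in ((373,222),(372,180),(388,170),(350,170)):
  print(q,[onz(p,q,z)[:2].round(3).tolist() for z in (0.02,.1,.2)])
s,pw=pickle.load(open("w2.pkl","rb"))
for q in ((190,242),(225,265),(240,300)):
  print(q,[onz(pw,q,z)[:2].round(3).tolist() for z in (0.02,.1,.2)])
E
```

```text
(373, 222) [[0.521, -0.393], [0.511, -0.377], [0.498, -0.358]]
(372, 180) [[0.669, -0.393], [0.651, -0.377], [0.629, -0.358]]
(388, 170) [[0.705, -0.449], [0.686, -0.432], [0.662, -0.409]]
(350, 170) [[0.704, -0.316], [0.685, -0.305], [0.661, -0.291]]
(190, 242) [[0.515, -0.41], [0.493, -0.379], [0.464, -0.339]]
(225, 265) [[0.561, -0.376], [0.53, -0.351], [0.49, -0.32]]
(240, 300) [[0.62, -0.374], [0.576, -0.349], [0.522, -0.319]]
```

Request:
carry_out(targets=[{"gripper": 1, "translation": [0.003, -0.0083, 0.02], "rotation": [0, 0, 0]}, {"gripper": 1, "translation": [0, 0, 0.045], "rotation": [0, 0, 0]}, {"gripper": 1, "translation": [0, 0, 0.045], "rotation": [0, 0, 0]}, {"gripper": 1, "translation": [0, 0, 0.04], "rotation": [0, 0, 0]}, {"gripper": 1, "translation": [0, 0, 0.025], "rotation": [0, 0, 0]}])

```text
time: 3.25
ee_pos: [0.4671, -0.2764, 0.0847]
eef_rot: [[-0.957, 0.288, -0.003], [0.288, 0.958, 0.003], [0.004, 0.002, -1.0]]
force: [-0.5, 0.8, 0.5]
opening: 0.0879
```

Request:
carry_out(targets=[{"gripper": 1, "translation": [0, 0, 0.025], "rotation": [0, 0, 0]}, {"gripper": 1, "translation": [0, 0, 0.02], "rotation": [0, 0, 0]}, {"gripper": 1, "translation": [0, 0, 0.018], "rotation": [0, 0, 0]}, {"gripper": 1, "translation": [0, 0, 0], "rotation": [0, 0, 0]}])

```text
time: 3.65
ee_pos: [0.467, -0.2767, 0.0227]
eef_rot: [[-0.957, 0.289, -0.004], [0.289, 0.957, 0.003], [0.004, 0.002, -1.0]]
force: [-0.6, -0.2, -0.9]
opening: 0.0877
```

```bash
python3 - <<'E'
from h import *
from cell import readout,capture, camera_params
import pickle
s=readout.state();p=camera_params("wrist");im=capture("wrist");cv2.imwrite("pics/w3.png",im);pickle.dump((s,p),open("w3.pkl","wb"))
print(s["ee_pos"],s["force"],s["eef_rot"].round(4).tolist(),ray(p,(0,0))[0])
E
```

```text
[ 0.46702473 -0.27669915  0.02265445] [-0.57206731 -0.2300927  -0.94028222] [[-0.9574, 0.2889, -0.0035], [0.2889, 0.9574, 0.0029], [0.0042, 0.0018, -1.0]] [ 0.39512163 -0.25569951  0.18575287]
```

View pics/w3.png

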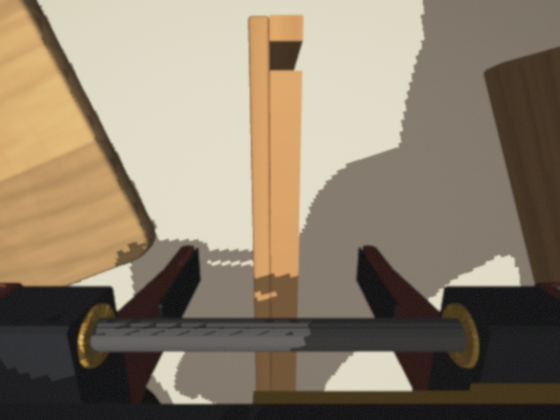

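Request:
carry_out(targets=[{"gripper": 0, "translation": [0, 0, 0], "rotation": [0, 0, 0]}, {"gripper": 0, "translation": [0, 0, 0], "rotation": [0, 0, 0]}, {"gripper": 0, "translation": [0, 0, 0], "rotation": [0, 0, 0]}, {"gripper": 0, "translation": [0, 0, 0], "rotation": [0, 0, 0]}, {"gripper": 0, "translation": [0, 0, 0], "rotation": [0, 0, 0]}, {"gripper": 0, "translation": [0, 0, 0], "rotation": [0, 0, 0]}])

```text
time: 4.3
ee_pos: [0.4678, -0.2798, 0.0248]
eef_rot: [[-0.957, 0.292, 0.0], [0.292, 0.957, -0.0], [-0.0, 0.0, -1.0]]
force: [0.5, 0.3, -0.5]
opening: 0.0436
```

Request:
carry_out(targets=[{"gripper": 0, "translation": [0, 0, 0], "rotation": [0, 0, 0]}, {"gripper": 0, "translation": [0, 0, 0], "rotation": [0, 0, 0]}, {"gripper": 0, "translation": [0, 0, 0], "rotation": [0, 0, 0]}])

```text
time: 4.6
ee_pos: [0.4677, -0.2796, 0.0246]
eef_rot: [[-0.957, 0.292, -0.0], [0.292, 0.957, 0.0], [0.0, 0.0, -1.0]]
force: [1.1, 2.2, 1.3]
opening: 0.0197
```

Request:
carry_out(targets=[{"gripper": 0, "translation": [0, 0, 0], "rotation": [0, 0, 0]}, {"gripper": 0, "translation": [0, 0, 0], "rotation": [0, 0, 0]}, {"gripper": 0, "translation": [0, 0, 0], "rotation": [0, 0, 0]}])

```text
time: 4.9
ee_pos: [0.4678, -0.2796, 0.0246]
eef_rot: [[-0.957, 0.291, -0.0], [0.291, 0.957, 0.0], [0.0, 0.0, -1.0]]
force: [0.1, 1.9, 0.8]
opening: 0.0179
```

Request:
carry_out(targets=[{"gripper": 0, "translation": [0, 0, -0.01], "rotation": [0, 0, 0]}, {"gripper": 0, "translation": [0, 0, -0.02], "rotation": [0, 0, 0]}, {"gripper": 0, "translation": [0, 0, -0.03], "rotation": [0, 0, 0]}, {"gripper": 0, "translation": [0, 0, -0.04], "rotation": [0, 0, 0]}, {"gripper": 0, "translation": [0, 0, -0.03], "rotation": [0, 0, 0]}, {"gripper": 0, "translation": [0, 0, -0.02], "rotation": [0, 0, 0]}, {"gripper": 0, "translation": [0, 0, 0], "rotation": [0, 0, 0]}])

```text
time: 5.6
ee_pos: [0.4689, -0.2809, 0.1775]
eef_rot: [[-0.956, 0.292, 0.005], [0.292, 0.956, -0.002], [-0.005, -0.0, -1.0]]
force: [0.1, -0.4, -2.8]
opening: 0.0177
```

```bash
cat > snap.py <<'E'
import sys,pickle
from h import *
from cell import readout,capture, camera_params
n=sys.argv[1]
s=readout.state();p=camera_params("wrist");im=capture("wrist");cv2.imwrite(f"pics/{n}.png",im);pickle.dump((s,p),open(n+".pkl","wb"))
print(s["time"],s["ee_pos"].round(4),"F",s["force"].round(2),"T",s["ft_torque"].round(3),s["opening"],"\n",s["eef_rot"].round(4).tolist(),"yaz",np.degrees(np.arctan2(s["eef_rot"][1,1],s["eef_rot"][0,1])),s["joints"].round(1))
E
python3 snap.py w4
```

```text
5.6 [ 0.4689 -0.2809  0.1775] F [ 0.09 -0.35 -2.84] T [0.001 0.01  0.006] 0.01769131562125391 
 [[-0.9563, 0.2922, 0.0049], [0.2922, 0.9564, -0.0017], [-0.0052, -0.0002, -1.0]] yaz 73.01070244355957 [ -3.2  20.3  34.5 111.5 -14.5  52.1 111.6]
```

View pics/w4.png

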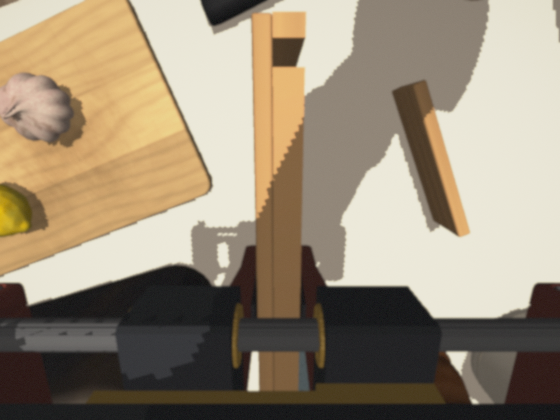

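Request:
carry_out(targets=[{"gripper": 0, "translation": [0.006, 0.015, 0], "rotation": [0, 0, 0]}, {"gripper": 0, "translation": [0.012, 0.032, 0], "rotation": [0, 0, 0]}, {"gripper": 0, "translation": [0.016, 0.042, 0], "rotation": [0, 0, 0]}, {"gripper": 0, "translation": [0.016, 0.042, 0], "rotation": [0, 0, 0]}, {"gripper": 0, "translation": [0.016, 0.042, 0], "rotation": [0, 0, 0]}, {"gripper": 0, "translation": [0.016, 0.042, 0], "rotation": [0, 0, 0]}, {"gripper": 0, "translation": [0.016, 0.042, 0], "rotation": [0, 0, 0]}, {"gripper": 0, "translation": [0.016, 0.042, 0], "rotation": [0, 0, 0]}])

```text
time: 6.45
ee_pos: [0.4441, 0.0409, 0.1733]
eef_rot: [[-0.957, 0.292, -0.002], [0.292, 0.957, -0.001], [0.002, -0.001, -1.0]]
force: [0.9, 0.5, -2.5]
opening: 0.0179
```

Request:
carry_out(targets=[{"gripper": 0, "translation": [0.012, 0.032, 0], "rotation": [0, 0, 0]}, {"gripper": 0, "translation": [0.006, 0.015, 0], "rotation": [0, 0, 0]}, {"gripper": 0, "translation": [0, 0, 0], "rotation": [0, 0, -0.07]}, {"gripper": 0, "translation": [0, 0, 0], "rotation": [0, 0, -0.09]}, {"gripper": 0, "translation": [0, 0, 0], "rotation": [0, 0, -0.09]}, {"gripper": 0, "translation": [0, 0, 0], "rotation": [0, 0, -0.09]}, {"gripper": 0, "translation": [0, 0, 0], "rotation": [0, 0, -0.06]}, {"gripper": 0, "translation": [0, 0, 0], "rotation": [0, 0, -0.033]}])

```text
time: 7.25
ee_pos: [0.441, 0.0891, 0.173]
eef_rot: [[-0.99, -0.139, -0.003], [-0.139, 0.99, -0.001], [0.003, -0.001, -1.0]]
force: [0.3, 0.3, -3.4]
opening: 0.0178
```

Request:
carry_out(targets=[{"gripper": 0, "translation": [0, 0, 0.02], "rotation": [0, 0, 0]}, {"gripper": 0, "translation": [0, 0, 0.01], "rotation": [0, 0, 0]}, {"gripper": 0, "translation": [0, 0, 0], "rotation": [0, 0, 0]}, {"gripper": 0, "translation": [0, 0, 0], "rotation": [0, 0, 0]}])

```text
time: 7.65
ee_pos: [0.4418, 0.0893, 0.1441]
eef_rot: [[-0.991, -0.136, -0.002], [-0.136, 0.991, -0.001], [0.002, -0.001, -1.0]]
force: [0.4, 0.6, -3.6]
opening: 0.0177
```

```bash
python3 snap.py w5; python3 - <<'E'
from h import *
from cell import capture
cv2.imwrite("pics/top5.png",cv2.resize(capture("top")[190:300,130:370],None,fx=3.3,fy=3.3))
E
```

```text
7.65 [0.4418 0.0893 0.1441] F [ 0.39  0.64 -3.58] T [-0.005 -0.024  0.044] 0.01774452203331336 
 [[-0.9906, -0.1365, -0.0016], [-0.1365, 0.9906, -0.0009], [0.0017, -0.0007, -1.0]] yaz 97.84288012526281 [-38.2  12.5  21.6 124.3  -6.5  44.3  85.4]
```

View pics/w5.png

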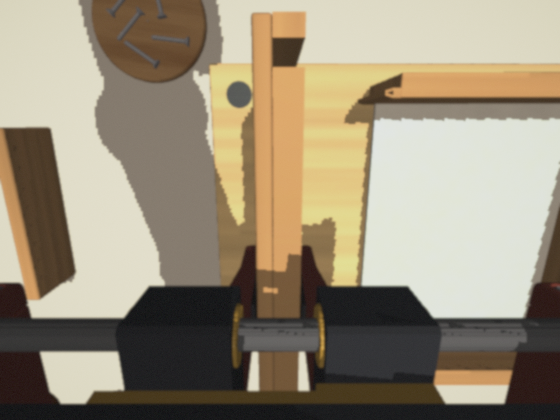

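View pics/top5.png

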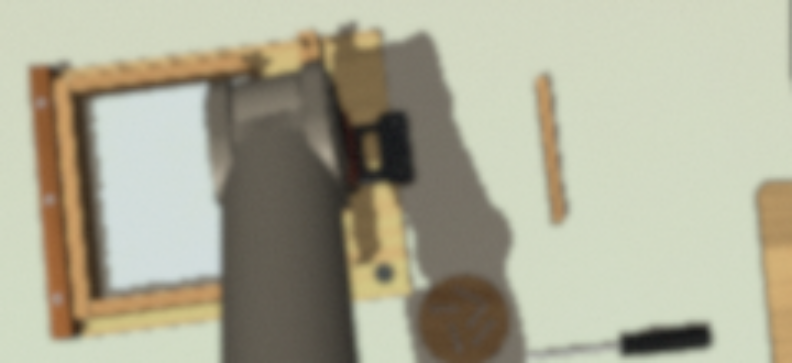

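```bash
python3 - <<'E'
from h import *
im=cv2.imread("pics/w5.png")
a=cv2.resize(im[55:120,350:450],None,fx=7,fy=7,interpolation=cv2.INTER_CUBIC)
b=cv2.resize(im[5:75,245:345],None,fx=7,fy=7,interpolation=cv2.INTER_CUBIC)
cv2.imwrite("pics/c5a.png",a);cv2.imwrite("pics/c5b.png",b)
E
```

```text
(no output)
```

View pics/c5a.png

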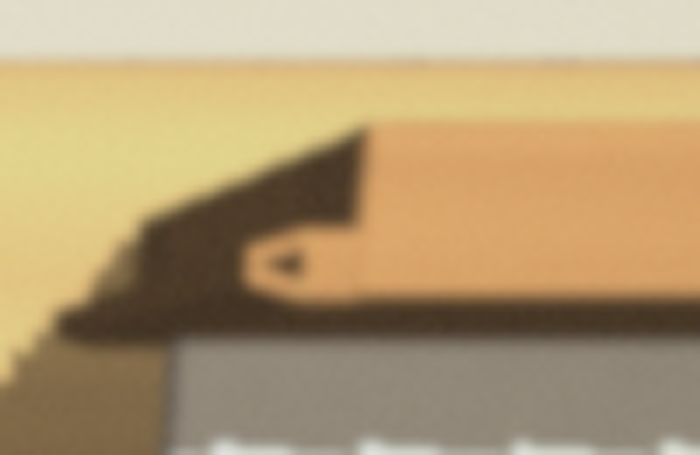

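View pics/c5b.png

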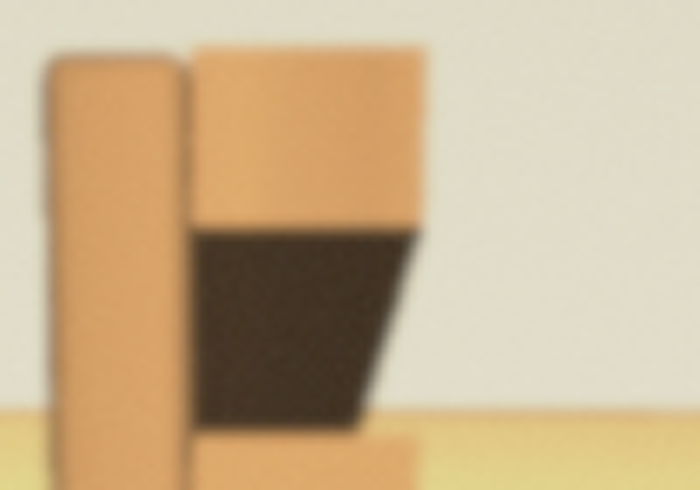

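```bash
python3 - <<'E'
from h import *
import pickle
s,p=pickle.load(open("w5.pkl","rb"))
az=np.radians(97.84);X=np.array([np.cos(az),np.sin(az)]);Y=np.array([-X[1],X[0]])
T=s["ee_pos"][:2]; zt=s["ee_pos"][2]-0.0246+0.07
def f(n,uv,z):
    w=onz(p,uv,z)[:2]; print(n,w.round(4),"x,y rel TCP in tool(X,Y):",(X@(w-T)).round(4),(Y@(w-T)).round(4))
f("end top +x",(305.6,11.9),zt); f("end top -x",(251.9,12.5),zt)
f("groove out",(304.5,37.9),zt); f("groove in",(304.5,66.7),zt)
f("tongue out",(385,55+228/7),.093);f("tongue in",(392,55+300/7),.093)
f("side out",(402.1,55+122/7),.093);f("side in",(420,55+298/7),.093); f("side out far right",(440,55+122/7),.093);f("side out far right",(550,55+122/7),.093)
f("tip",(384.7,92.7),.093);f("shoulder",(402.1,75),.093)
E
```

```text
end top +x [0.331  0.0829] x,y rel TCP in tool(X,Y): 0.0087 0.1106
end top -x [0.3336 0.0655] x,y rel TCP in tool(X,Y): -0.0088 0.1105
groove out [0.3386 0.0838] x,y rel TCP in tool(X,Y): 0.0085 0.103
groove in [0.3473 0.0852] x,y rel TCP in tool(X,Y): 0.0087 0.0942
tongue out [0.3361 0.1426] x,y rel TCP in tool(X,Y): 0.0672 0.0974
tongue in [0.3415 0.1484] x,y rel TCP in tool(X,Y): 0.0722 0.0913
side out [0.326  0.1512] x,y rel TCP in tool(X,Y): 0.0771 0.1062
side in [0.3389 0.1661] x,y rel TCP in tool(X,Y): 0.09 0.0915
side out far right [0.3228 0.1746] x,y rel TCP in tool(X,Y): 0.1007 0.1062
side out far right [0.3135 0.2426] x,y rel TCP in tool(X,Y): 0.1693 0.1062
tip [0.3391 0.1431] x,y rel TCP in tool(X,Y): 0.0673 0.0944
shoulder [0.3275 0.1515] x,y rel TCP in tool(X,Y): 0.0772 0.1048
```

Request:
carry_out(targets=[{"gripper": 0, "translation": [-0.0042, 0, 0.01], "rotation": [0, 0, 0]}, {"gripper": 0, "translation": [0, 0, 0.02], "rotation": [0, 0, 0]}, {"gripper": 0, "translation": [0, 0, 0.02], "rotation": [0, 0, 0]}, {"gripper": 0, "translation": [0, 0, 0.02], "rotation": [0, 0, 0]}, {"gripper": 0, "translation": [0, 0.01, 0.015], "rotation": [0, 0, 0]}, {"gripper": 0, "translation": [0, 0.01, 0.01], "rotation": [0, 0, 0]}, {"gripper": 0, "translation": [0, 0, 0.0045], "rotation": [0, 0, 0]}, {"gripper": 0, "translation": [0, 0, 0], "rotation": [0, 0, 0]}])

```text
time: 8.55
ee_pos: [0.4438, 0.1102, 0.0448]
eef_rot: [[-0.99, -0.138, -0.0], [-0.138, 0.99, -0.0], [0.0, -0.0, -1.0]]
force: [0.0, -0.3, -3.8]
opening: 0.0181
```

Request:
carry_out(targets=[{"gripper": 0, "translation": [0, 0, 0], "rotation": [0, 0, 0]}, {"gripper": 0, "translation": [0, 0, 0], "rotation": [0, 0, 0]}, {"gripper": 0, "translation": [0, 0, 0], "rotation": [0, 0, 0]}])

```text
time: 8.85
ee_pos: [0.4442, 0.1099, 0.0457]
eef_rot: [[-0.991, -0.136, 0.001], [-0.136, 0.991, 0.0], [-0.001, 0.0, -1.0]]
force: [-0.8, -0.9, -3.5]
opening: 0.018
```

```bash
python3 snap.py w6;python3 - <<'E'
from h import *
from cell import capture
cv2.imwrite("pics/side6.png",cv2.resize(capture("side")[160:290,130:350],None,fx=3.6,fy=3.6,interpolation=cv2.INTER_CUBIC))
im=cv2.imread("pics/w6.png")
cv2.imwrite("pics/c6.png",cv2.resize(im[0:110,240:400],None,fx=5,fy=5,interpolation=cv2.INTER_CUBIC))
E
```

```text
8.85 [0.4442 0.1099 0.0457] F [-0.84 -0.89 -3.49] T [ 0.065  0.069 -0.005] 0.017989172463600184 
 [[-0.9907, -0.1362, 0.001], [-0.1362, 0.9907, 0.0005], [-0.0011, 0.0004, -1.0]] yaz 97.8300958983634 [-36.1  23.7  17.4 127.2 -13.5  30.8  89.4]
```

View pics/w6.png

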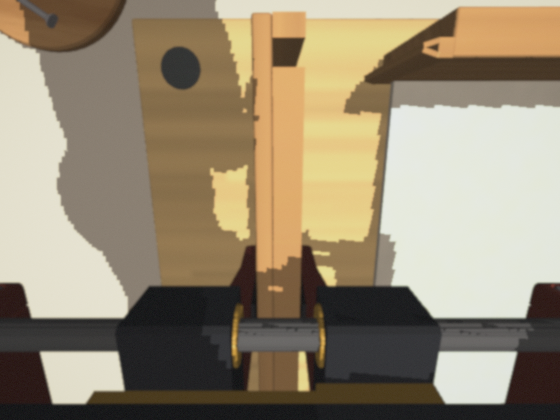

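View pics/c6.png

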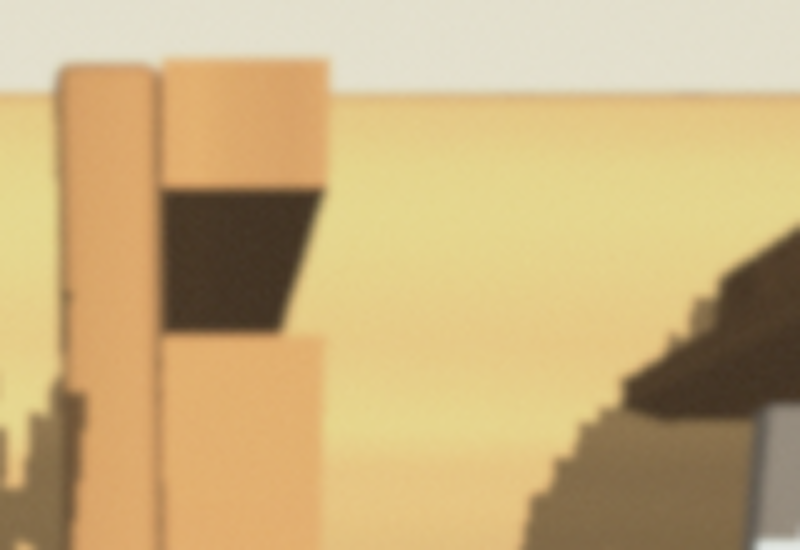

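View pics/side6.png

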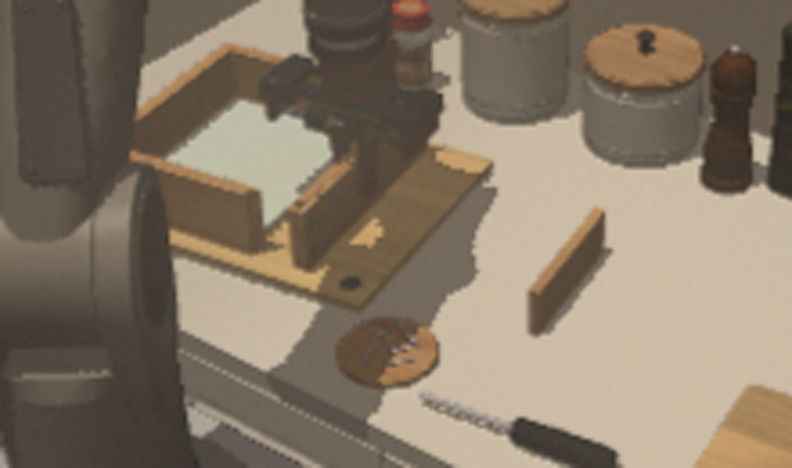

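```bash
python3 - <<'E'
from h import *
im=cv2.imread("pics/w6.png")
cv2.imwrite("pics/c6b.png",cv2.resize(im[0:90,410:520],None,fx=7,fy=7,interpolation=cv2.INTER_CUBIC)[:600])
E
```

```text
(no output)
```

View pics/c6b.png

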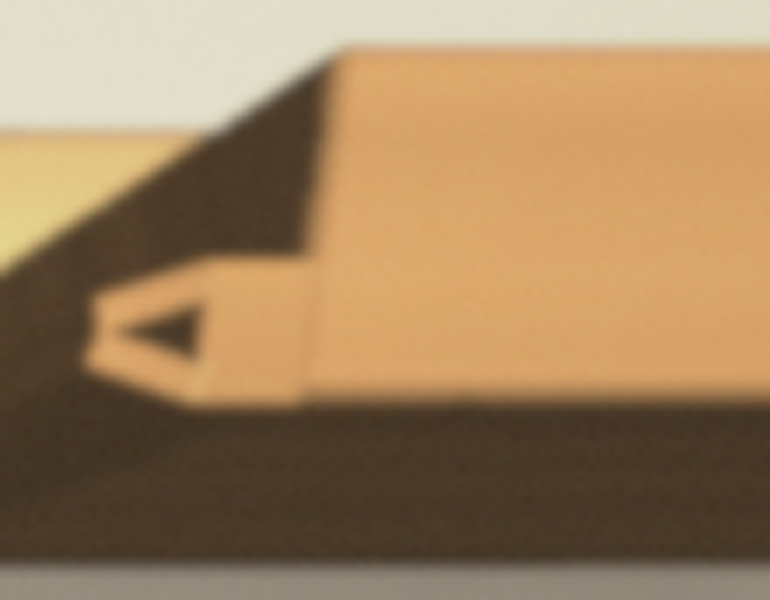

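```bash
python3 - <<'E'
from h import *
import pickle
s,p=pickle.load(open("w6.pkl","rb"))
az=np.radians(97.83);X=np.array([np.cos(az),np.sin(az)]);Y=np.array([-X[1],X[0]])
T=s["ee_pos"][:2]; zt=s["ee_pos"][2]-0.0246+0.07
def f(n,uv,z):
    w=onz(p,uv,z)[:2]; print(n,(X@(w-T)).round(4),(Y@(w-T)).round(4))
f("end top +x",(240+328/5,60/5),zt); f("end top -x",(240+58/5,65/5),zt)
f("groove out",(304.5,38.0),zt); f("groove in",(304.5,66.4),zt)
f("tongue out",(445,36.7),.093);f("tongue in",(445,58.3),.093)
f("side out",(410+343/7,48/7),.093);f("side out R",(515,48/7),.093);f("side in",(460,55+0/7+1.5),.093)
f("tip",(422.9,47.5),.093);f("shoulder a",(410+343/7,50/7),.093);f("shoulder b",(410+303/7,400/7),.093)
f("board edge",(310,95/5),.018);f("board edge",(400,95/5),.018)
E
```

```text
end top +x 0.0087 0.1106
end top -x -0.009 0.1104
groove out 0.0085 0.103
groove in 0.0087 0.0944
tongue out 0.0543 0.1029
tongue in 0.0552 0.0965
side out 0.0575 0.1115
side out R 0.0754 0.1115
side in 0.0601 0.097
tip 0.0475 0.0998
shoulder a 0.0575 0.1114
shoulder b 0.0579 0.0968
board edge 0.0167 0.129
board edge 0.0646 0.129
```

Request:
carry_out(targets=[{"gripper": 0, "translation": [0.0011, 0.005, 0.001], "rotation": [0, 0, 0]}, {"gripper": 0, "translation": [0, 0.008, 0], "rotation": [0, 0, 0]}, {"gripper": 0, "translation": [0, 0.008, 0], "rotation": [0, 0, 0]}, {"gripper": 0, "translation": [0, 0.007, 0], "rotation": [0, 0, 0]}, {"gripper": 0, "translation": [0, 0.004, 0], "rotation": [0, 0, 0]}, {"gripper": 0, "translation": [0, 0, 0], "rotation": [0, 0, 0]}, {"gripper": 0, "translation": [0, 0, 0], "rotation": [0, 0, 0]}, {"gripper": 0, "translation": [0, 0, 0], "rotation": [0, 0, 0]}])

```text
time: 9.75
ee_pos: [0.4383, 0.1412, 0.0441]
eef_rot: [[-0.991, -0.136, -0.0], [-0.136, 0.991, -0.0], [0.0, -0.0, -1.0]]
force: [-0.8, -0.3, -2.9]
opening: 0.018
```

```bash
python3 snap.py w7;python3 - <<'E'
from h import *
im=cv2.imread("pics/w7.png")
cv2.imwrite("pics/c7.png",cv2.resize(im[0:90,240:370],None,fx=6,fy=6,interpolation=cv2.INTER_CUBIC))
E
```

```text
9.75 [0.4383 0.1412 0.0441] F [-0.78 -0.32 -2.94] T [0.011 0.042 0.008] 0.018007257411379006 
 [[-0.9907, -0.1362, -0.0001], [-0.1362, 0.9907, -0.0002], [0.0001, -0.0002, -1.0]] yaz 97.82993937557796 [-40.   24.1  17.3 126.8 -13.6  30.8  85.5]
```

View pics/c7.png

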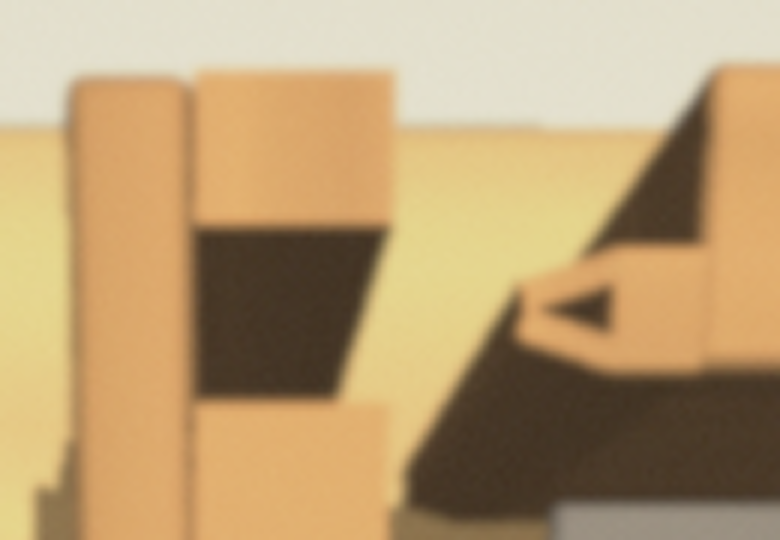

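View pics/w7.png

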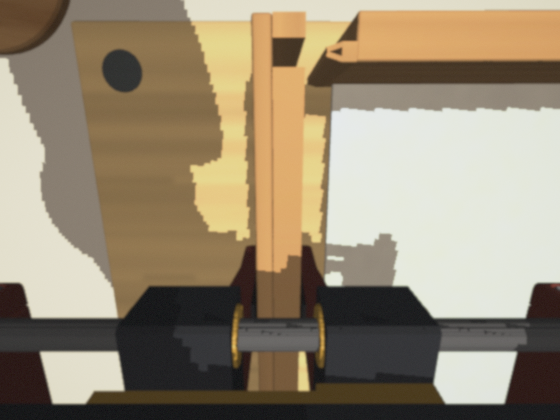

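```bash
python3 - <<'E'
from h import *
import pickle
s,p=pickle.load(open("w7.pkl","rb"))
az=np.radians(97.83);X=np.array([np.cos(az),np.sin(az)]);Y=np.array([-X[1],X[0]])
T=s["ee_pos"][:2]; zt=s["ee_pos"][2]-0.0246+0.07
def f(n,uv,z):
    w=onz(p,uv,z)[:2]; print(n,(X@(w-T)).round(4),(Y@(w-T)).round(4))
f("end top +x",(240+395/6,71/6),zt)
f("groove out",(304.5,228/6),zt); f("groove in",(304.5,400/6),zt)
f("tongue out",(345,243/6),.093);f("tongue in",(345,375/6),.093)
f("side out",(240+718/6,65/6),.093);f("side out R",(515,65/6),.093);f("side in",(365,368/6),.093)
f("tip",(240+518/6,312/6),.093);f("shoulder b",(240+702/6,370/6),.093)
E
```

```text
end top +x 0.0088 0.1107
groove out 0.0085 0.103
groove in 0.0087 0.0943
tongue out 0.0214 0.1015
tongue in 0.0218 0.095
side out 0.0256 0.1099
side out R 0.0747 0.1099
side in 0.0283 0.0953
tip 0.0155 0.0981
shoulder b 0.0257 0.0952
```

Request:
carry_out(targets=[{"gripper": 0, "translation": [-0.0004, 0.002, 0], "rotation": [0, 0, 0]}, {"gripper": 0, "translation": [0, 0.002, 0], "rotation": [0, 0, 0]}, {"gripper": 0, "translation": [0, 0.0015, 0], "rotation": [0, 0, 0]}, {"gripper": 0, "translation": [0, 0.0015, 0], "rotation": [0, 0, 0]}, {"gripper": 0, "translation": [0, 0.0015, 0], "rotation": [0, 0, 0]}, {"gripper": 0, "translation": [0, 0.0015, 0], "rotation": [0, 0, 0]}])

```text
time: 10.4
ee_pos: [0.4373, 0.1517, 0.0441]
eef_rot: [[-0.991, -0.137, -0.0], [-0.137, 0.991, 0.0], [0.0, 0.0, -1.0]]
force: [-0.5, -0.5, -2.5]
opening: 0.0183
```

Request:
carry_out(targets=[{"gripper": 0, "translation": [0, 0.0015, 0], "rotation": [0, 0, 0]}, {"gripper": 0, "translation": [0, 0.0015, 0], "rotation": [0, 0, 0]}])

```text
time: 10.6
ee_pos: [0.4369, 0.1547, 0.0442]
eef_rot: [[-0.991, -0.137, 0.0], [-0.137, 0.991, 0.0], [-0.0, 0.0, -1.0]]
force: [0.9, 0.5, -3.1]
opening: 0.018
```

```bash
python3 snap.py w8;python3 - <<'E'
from h import *
im=cv2.imread("pics/w8.png")
cv2.imwrite("pics/c8.png",cv2.resize(im[0:90,240:370],None,fx=6,fy=6,interpolation=cv2.INTER_CUBIC))
E
```

```text
10.6 [0.4369 0.1547 0.0442] F [ 0.93  0.49 -3.13] T [0.089 0.037 0.005] 0.017959082740072053 
 [[-0.9906, -0.1367, 0.0], [-0.1367, 0.9906, 0.0], [-0.0, 0.0, -1.0]] yaz 97.85903682283782 [-41.5  24.3  17.2 126.4 -13.7  31.   84. ]
```

View pics/c8.png

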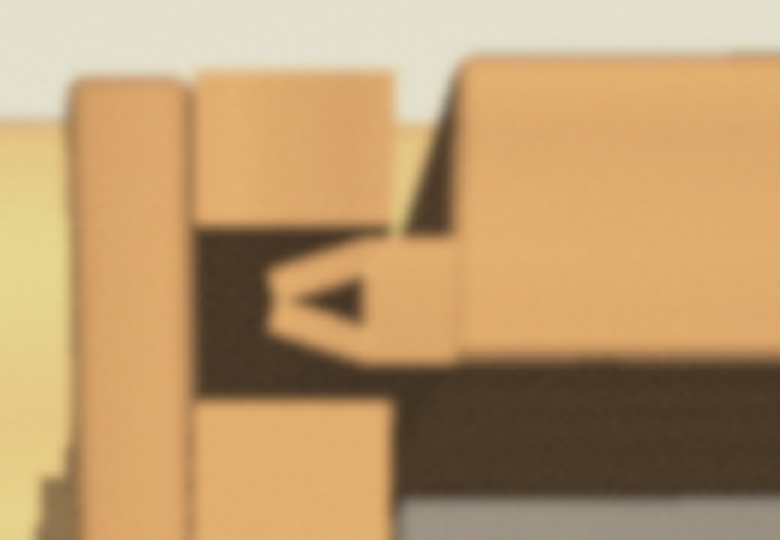

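Request:
carry_out(targets=[{"gripper": 0, "translation": [0, 0.001, 0], "rotation": [0, 0, 0]}, {"gripper": 0, "translation": [0, 0.001, 0], "rotation": [0, 0, 0]}, {"gripper": 0, "translation": [0, 0.001, 0], "rotation": [0, 0, 0]}])

```text
time: 10.95
ee_pos: [0.4365, 0.1575, 0.0442]
eef_rot: [[-0.991, -0.137, -0.0], [-0.137, 0.991, -0.0], [0.0, -0.0, -1.0]]
force: [0.2, -0.8, -2.1]
opening: 0.0178
```

Request:
carry_out(targets=[{"gripper": 0, "translation": [0, 0.0007, 0], "rotation": [0, 0, 0]}, {"gripper": 0, "translation": [0, 0.0007, 0], "rotation": [0, 0, 0]}])

```text
time: 11.15
ee_pos: [0.4363, 0.1578, 0.0441]
eef_rot: [[-0.991, -0.136, -0.0], [-0.136, 0.991, -0.001], [0.0, -0.001, -1.0]]
force: [0.2, -5.5, -0.3]
opening: 0.0177
```

Request:
carry_out(targets=[{"gripper": 0, "translation": [0, 0.0007, 0], "rotation": [0, 0, 0]}, {"gripper": 0, "translation": [0, 0.0007, 0], "rotation": [0, 0, 0]}])

```text
time: 11.35
ee_pos: [0.4361, 0.159, 0.0442]
eef_rot: [[-0.991, -0.135, -0.0], [-0.135, 0.991, -0.001], [0.0, -0.001, -1.0]]
force: [0.1, -5.6, -1.4]
opening: 0.0176
```

```bash
python3 snap.py w9;python3 - <<'E'
from h import *
im=cv2.imread("pics/w9.png")
cv2.imwrite("pics/c9.png",cv2.resize(im[0:90,240:370],None,fx=6,fy=6,interpolation=cv2.INTER_CUBIC))
E
```

```text
11.35 [0.4361 0.159  0.0442] F [ 0.1  -5.62 -1.38] T [-1.076 -0.157  0.08 ] 0.017649870673177734 
 [[-0.9908, -0.1354, -0.0002], [-0.1354, 0.9908, -0.0011], [0.0004, -0.0011, -1.0]] yaz 97.78434714983443 [-42.1  24.3  17.3 126.3 -13.6  31.1  83.3]
```

View pics/c9.png

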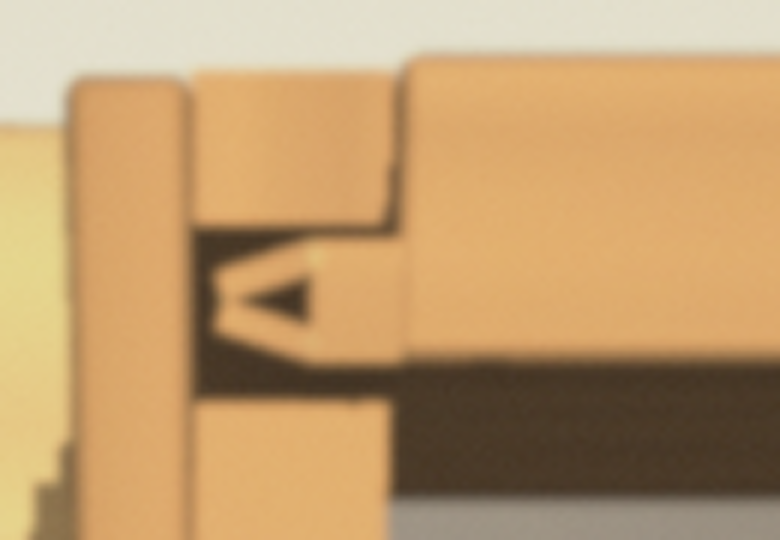

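View pics/w9.png

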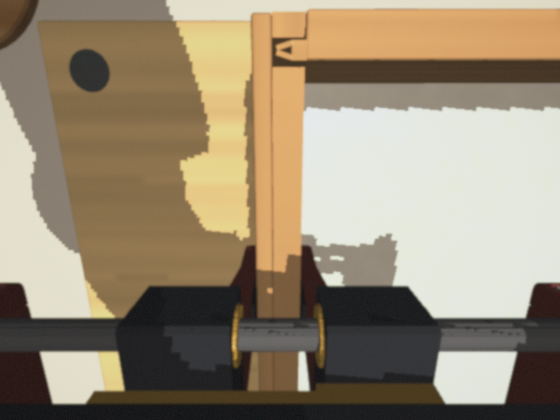

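Request:
carry_out(targets=[{"gripper": 0, "translation": [0, 0.0005, 0], "rotation": [0, 0, 0]}, {"gripper": 0, "translation": [0, 0.0005, 0], "rotation": [0, 0, 0]}])

```text
time: 11.6
ee_pos: [0.436, 0.1599, 0.0441]
eef_rot: [[-0.991, -0.135, -0.0], [-0.135, 0.991, -0.001], [0.0, -0.001, -1.0]]
force: [0.3, -4.6, 0.1]
opening: 0.0177
```

Request:
carry_out(targets=[{"gripper": 0, "translation": [0, 0.0005, 0], "rotation": [0, 0, 0]}, {"gripper": 0, "translation": [0, 0.0005, 0], "rotation": [0, 0, 0]}])

```text
time: 11.8
ee_pos: [0.4359, 0.1609, 0.0441]
eef_rot: [[-0.991, -0.135, -0.0], [-0.135, 0.991, -0.001], [0.0, -0.001, -1.0]]
force: [0.7, -5.2, -0.7]
opening: 0.0178
```

```bash
python3 - <<'E'
from cell import readout
s=readout.state();print(s["time"],s["ee_pos"].round(4),s["force"].round(2),s["ft_torque"].round(2))
E
```

```text
11.8 [0.4359 0.1609 0.0441] [ 0.74 -5.19 -0.66] [-1.04 -0.17  0.02]
```

Request:
carry_out(targets=[{"gripper": 0, "translation": [0, 0.0005, 0], "rotation": [0, 0, 0]}, {"gripper": 0, "translation": [0, 0.0005, 0], "rotation": [0, 0, 0]}])

```text
time: 12.0
ee_pos: [0.4357, 0.1619, 0.0442]
eef_rot: [[-0.991, -0.135, -0.0], [-0.135, 0.991, -0.001], [0.0, -0.001, -1.0]]
force: [0.4, -5.4, -0.4]
opening: 0.018
```

Request:
carry_out(targets=[{"gripper": 0, "translation": [0, 0.0005, 0], "rotation": [0, 0, 0]}, {"gripper": 0, "translation": [0, 0.0005, 0], "rotation": [0, 0, 0]}])

```text
time: 12.2
ee_pos: [0.4356, 0.1629, 0.0441]
eef_rot: [[-0.991, -0.135, -0.0], [-0.135, 0.991, -0.001], [0.0, -0.001, -1.0]]
force: [0.2, -5.9, -0.9]
opening: 0.018
```

Request:
carry_out(targets=[{"gripper": 0, "translation": [0, 0.0005, 0], "rotation": [0, 0, 0]}, {"gripper": 0, "translation": [0, 0.0005, 0], "rotation": [0, 0, 0]}])

```text
time: 12.4
ee_pos: [0.4355, 0.1639, 0.0441]
eef_rot: [[-0.991, -0.135, -0.0], [-0.135, 0.991, -0.001], [0.0, -0.001, -1.0]]
force: [0.7, -5.4, 0.1]
opening: 0.0177
```

Request:
carry_out(targets=[{"gripper": 0, "translation": [0, 0.0005, 0], "rotation": [0, 0, 0]}, {"gripper": 0, "translation": [0, 0.0005, 0], "rotation": [0, 0, 0]}])

```text
time: 12.6
ee_pos: [0.4354, 0.1649, 0.0441]
eef_rot: [[-0.991, -0.135, -0.0], [-0.135, 0.991, -0.001], [0.0, -0.001, -1.0]]
force: [0.4, -5.6, -0.5]
opening: 0.0181
```

Request:
carry_out(targets=[{"gripper": 0, "translation": [0, 0.0005, 0], "rotation": [0, 0, 0]}, {"gripper": 0, "translation": [0, 0.0005, 0], "rotation": [0, 0, 0]}])

```text
time: 12.8
ee_pos: [0.4353, 0.1659, 0.0442]
eef_rot: [[-0.991, -0.135, -0.0], [-0.135, 0.991, -0.001], [0.0, -0.001, -1.0]]
force: [1.0, -4.7, -1.3]
opening: 0.0178
```

```bash
python3 snap.py w10; python3 - <<'E'
from h import *
from cell import capture
t=capture("top"); cv2.imwrite("pics/top10.png",cv2.resize(t[195:305,130:290],None,fx=5,fy=5,interpolation=cv2.INTER_CUBIC))
E
```

```text
12.8 [0.4353 0.1659 0.0442] F [ 0.99 -4.69 -1.27] T [-0.99  -0.147 -0.062] 0.01780372981634552 
 [[-0.9909, -0.1349, -0.0001], [-0.1349, 0.9909, -0.0011], [0.0002, -0.001, -1.0]] yaz 97.75351087575524 [-42.9  24.5  17.3 126.1 -13.7  31.2  82.5]
```

View pics/top10.png

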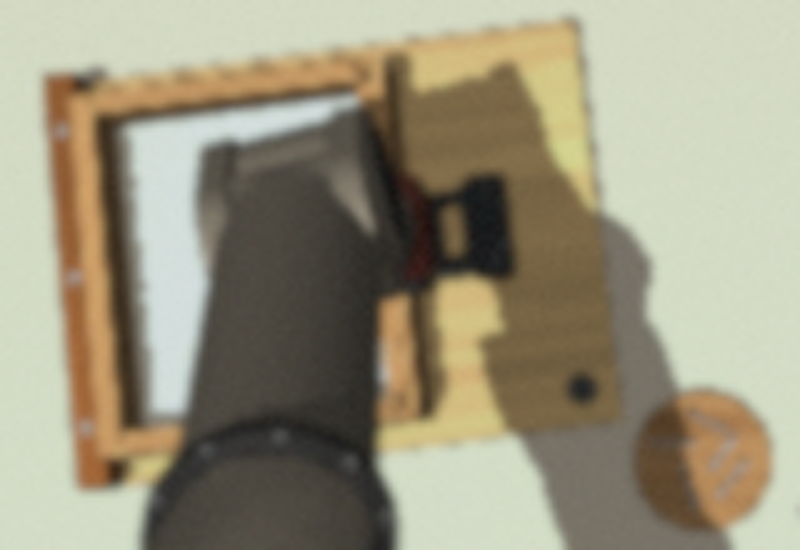

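View pics/w10.png

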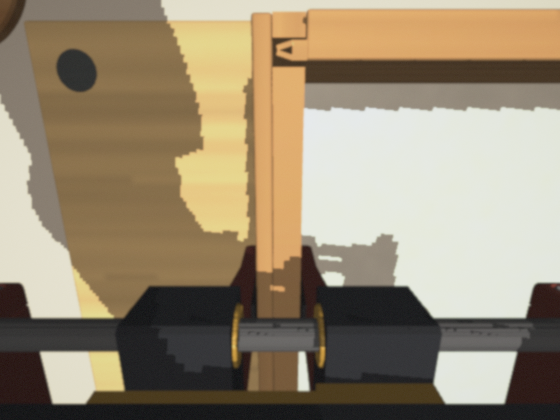

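Request:
carry_out(targets=[{"gripper": 0, "translation": [0, 0.0005, 0], "rotation": [0, 0, 0]}, {"gripper": 0, "translation": [0, 0.0005, 0], "rotation": [0, 0, 0]}])

```text
time: 13.1
ee_pos: [0.4351, 0.1669, 0.0442]
eef_rot: [[-0.991, -0.135, -0.0], [-0.135, 0.991, -0.001], [0.0, -0.001, -1.0]]
force: [0.8, -5.5, -1.1]
opening: 0.0178
```

Request:
carry_out(targets=[{"gripper": 0, "translation": [0, 0.0005, 0], "rotation": [0, 0, 0]}, {"gripper": 0, "translation": [0, 0.0005, 0], "rotation": [0, 0, 0]}])

```text
time: 13.3
ee_pos: [0.435, 0.1679, 0.0441]
eef_rot: [[-0.991, -0.135, -0.0], [-0.135, 0.991, -0.001], [0.0, -0.001, -1.0]]
force: [1.1, -5.3, -0.1]
opening: 0.0179
```

Request:
carry_out(targets=[{"gripper": 0, "translation": [0, 0.0005, 0], "rotation": [0, 0, 0]}, {"gripper": 0, "translation": [0, 0.0005, 0], "rotation": [0, 0, 0]}])

```text
time: 13.5
ee_pos: [0.4349, 0.1689, 0.0441]
eef_rot: [[-0.991, -0.135, -0.0], [-0.135, 0.991, -0.001], [0.0, -0.001, -1.0]]
force: [0.6, -5.8, -0.7]
opening: 0.018
```

Request:
carry_out(targets=[{"gripper": 0, "translation": [0, 0.0005, 0], "rotation": [0, 0, 0]}, {"gripper": 0, "translation": [0, 0.0005, 0], "rotation": [0, 0, 0]}])

```text
time: 13.7
ee_pos: [0.4348, 0.1692, 0.0441]
eef_rot: [[-0.991, -0.135, -0.0], [-0.135, 0.991, -0.002], [0.0, -0.002, -1.0]]
force: [1.0, -8.8, -0.7]
opening: 0.0176
```

Request:
carry_out(targets=[{"gripper": 0, "translation": [0, 0.0003, 0], "rotation": [0, 0, 0]}, {"gripper": 0, "translation": [0, 0, 0], "rotation": [0, 0, 0]}])

```text
time: 13.9
ee_pos: [0.4348, 0.1692, 0.0441]
eef_rot: [[-0.991, -0.134, -0.0], [-0.134, 0.991, -0.002], [0.0, -0.002, -1.0]]
force: [1.5, -8.2, 0.1]
opening: 0.0181
```

Request:
carry_out(targets=[{"gripper": 0, "translation": [0, 0.0003, 0], "rotation": [0, 0, 0]}, {"gripper": 0, "translation": [0, 0, 0], "rotation": [0, 0, 0]}])

```text
time: 14.1
ee_pos: [0.4348, 0.1692, 0.0442]
eef_rot: [[-0.991, -0.134, -0.0], [-0.134, 0.991, -0.002], [0.0, -0.002, -1.0]]
force: [0.6, -8.2, 0.5]
opening: 0.0178
```

Request:
carry_out(targets=[{"gripper": 0, "translation": [0, 0.0005, 0], "rotation": [0, 0, 0]}, {"gripper": 0, "translation": [0, 0, 0], "rotation": [0, 0, 0]}, {"gripper": 0, "translation": [0, 0, 0], "rotation": [0, 0, 0]}])

```text
time: 14.4
ee_pos: [0.4348, 0.1692, 0.0442]
eef_rot: [[-0.991, -0.134, 0.0], [-0.134, 0.991, -0.003], [0.0, -0.003, -1.0]]
force: [1.7, -10.6, 0.5]
opening: 0.0179
```

Request:
carry_out(targets=[{"gripper": 0, "translation": [0, 0.0004, 0], "rotation": [0, 0, 0]}, {"gripper": 0, "translation": [0, 0, 0], "rotation": [0, 0, 0]}, {"gripper": 0, "translation": [0, 0, 0], "rotation": [0, 0, 0]}])

```text
time: 14.7
ee_pos: [0.4348, 0.1692, 0.0441]
eef_rot: [[-0.991, -0.134, -0.0], [-0.134, 0.991, -0.003], [0.0, -0.003, -1.0]]
force: [2.3, -12.4, 1.6]
opening: 0.0181
```

```bash
python3 snap.py w11;python3 - <<'E'
from h import *
from cell import capture,readout
im=cv2.imread("pics/w11.png")
cv2.imwrite("pics/c11.png",cv2.resize(im[0:90,240:370],None,fx=6,fy=6,interpolation=cv2.INTER_CUBIC))
F=[]
for i in range(5):
    sd=capture("side"); F.append(readout.state()["force"])
print(np.array(F).round(2).tolist(),"mean",np.mean(F,0).round(2))
cv2.imwrite("pics/side11.png",cv2.resize(sd[160:290,130:350],None,fx=3.6,fy=3.6,interpolation=cv2.INTER_CUBIC))
E
```

```text
14.7 [0.4348 0.1692 0.0441] F [  2.31 -12.37   1.6 ] T [-2.208 -0.465  0.164] 0.018106098194283493 
 [[-0.991, -0.1336, -0.0], [-0.1336, 0.991, -0.0031], [0.0004, -0.0031, -1.0]] yaz 97.67509461583109 [-43.5  24.5  17.5 126.  -13.6  31.3  81.8]
[[1.91, -11.95, 1.53], [2.02, -11.55, 0.79], [2.12, -11.07, 2.14], [1.22, -12.19, 2.02], [1.91, -12.32, 1.34]] mean [  1.84 -11.82   1.56]
```

View pics/c11.png

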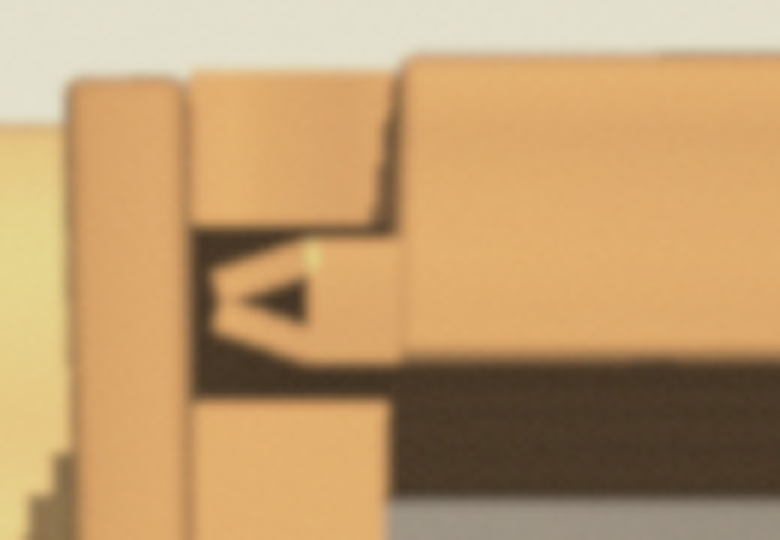

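View pics/side11.png

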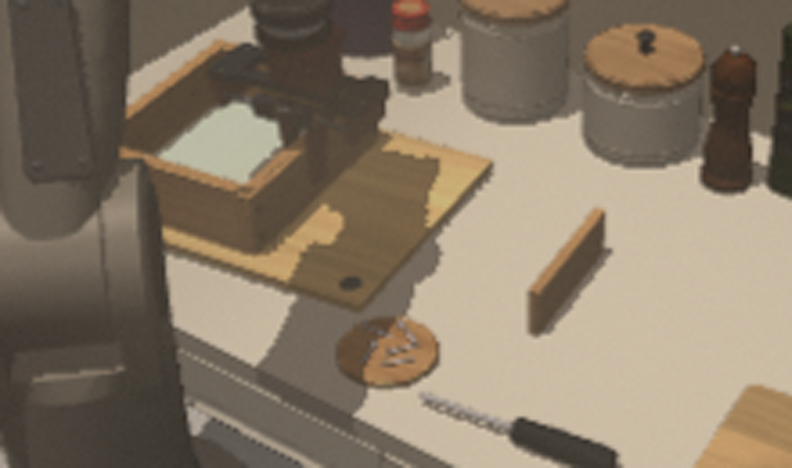

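```bash
python3 - <<'E'
from h import *
import pickle
s,p=pickle.load(open("w11.pkl","rb"))
R=s["eef_rot"];Y=R[:2,0]/np.linalg.norm(R[:2,0]);X=np.array([Y[1],-Y[0]]); 
print(X)
T=s["ee_pos"][:2]; zt=s["ee_pos"][2]-0.0246+0.07; print("back z",zt-.07-.018)
def f(n,uv,z):
    w=onz(p,uv,z)[:2]; print(n,(X@(w-T)).round(4),(Y@(w-T)).round(4))
f("end top +x",(240+394/6,73/6),zt); f("end +x low",(240+388/6,410/6),zt)
f("groove out",(304.5,228/6),zt); f("groove in",(304.5,400/6),zt)
f("tongue out",(295,237/6),.093);f("tongue in",(295,365/6),.093)
f("tip",(240+210/6,300/6),.093)
f("sh a",(240+405/6,60/6),.093);f("sh b",(240+400/6,355/6),.093)
f("side R",(555,58/6),.093);f("side",(310,58/6),.093)
im=cv2.imread("pics/w11.png")
cv2.imwrite("pics/c11b.png",cv2.resize(im[0:60,300:560],None,fx=3,fy=8,interpolation=cv2.INTER_CUBIC))
cv2.imwrite("pics/c11c.png",cv2.resize(im[340:420,230:560],None,fx=2.4,fy=5,interpolation=cv2.INTER_CUBIC))
E
```

```text
[-0.13355412  0.99104152]
back z 0.0015485339499433266
end top +x 0.0089 0.1106
end +x low 0.0089 0.0937
groove out 0.0086 0.103
groove in 0.0088 0.0942
tongue out 0.0053 0.1018
tongue in 0.0054 0.0955
tip -0.0012 0.0987
sh a 0.0092 0.1102
sh b 0.0092 0.096
side R 0.0873 0.1101
side 0.01 0.1102
```

View pics/c11b.png

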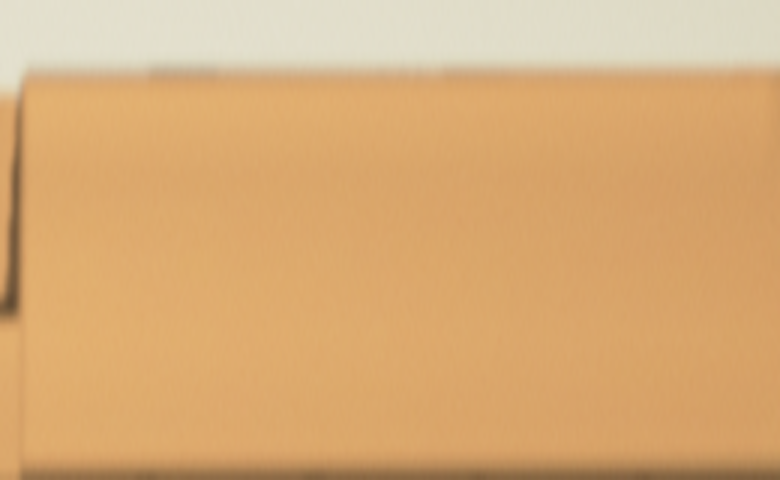

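View pics/c11c.png

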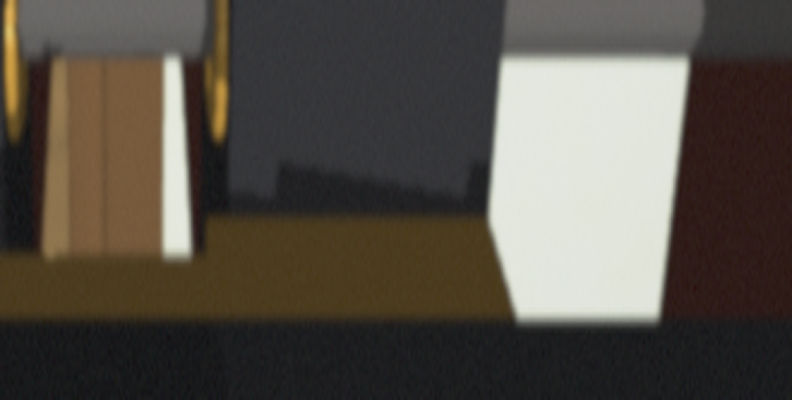

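Request:
carry_out(targets=[{"gripper": 0, "translation": [0, 0, 0], "rotation": [0, 0, 0]}, {"gripper": 0, "translation": [0, 0, 0], "rotation": [0, 0, 0]}, {"gripper": 0, "translation": [0, 0, 0], "rotation": [0, 0, 0]}, {"gripper": 0, "translation": [0, 0, 0], "rotation": [0, 0, 0]}, {"gripper": 0, "translation": [0, 0, 0], "rotation": [0, 0, 0]}, {"gripper": 0, "translation": [0, 0, 0], "rotation": [0, 0, 0]}, {"gripper": 0, "translation": [0, 0, 0], "rotation": [0, 0, 0]}, {"gripper": 0, "translation": [0, 0, 0], "rotation": [0, 0, 0]}])

```text
time: 15.8
ee_pos: [0.4348, 0.1692, 0.0442]
eef_rot: [[-0.991, -0.134, 0.0], [-0.134, 0.991, -0.003], [0.0, -0.003, -1.0]]
force: [1.3, -12.0, 2.0]
opening: 0.0178
```

```bash
python3 - <<'E'
from h import *
from cell import capture,readout
F=[]
for i in range(8):
    t=capture("top"); F.append(readout.state()["force"])
F=np.array(F);print((F@np.array([0.134,-0.991,0])).round(1),F.mean(0).round(2))
cv2.imwrite("pics/top12.png",cv2.resize(t[195:290,180:280],None,fx=6,fy=6,interpolation=cv2.INTER_CUBIC))
E
```

```text
[11.2 12.  11.8 12.5 11.5 12.  11.7 11.7] [  1.56 -11.7    0.89]
```

View pics/top12.png

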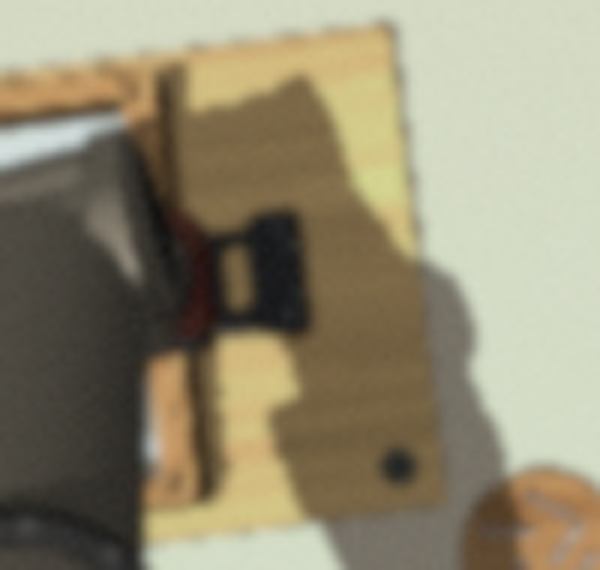

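Request:
carry_out(targets=[{"gripper": 0, "translation": [0, 0.0002, 0], "rotation": [0, 0, 0]}, {"gripper": 0, "translation": [0, 0, 0], "rotation": [0, 0, 0]}, {"gripper": 0, "translation": [0, 0, 0], "rotation": [0, 0, 0]}, {"gripper": 0, "translation": [0, 0, 0], "rotation": [0, 0, 0]}, {"gripper": 0, "translation": [0, 0, 0], "rotation": [0, 0, 0]}, {"gripper": 0, "translation": [0, 0, 0], "rotation": [0, 0, 0]}, {"gripper": 0, "translation": [0, 0, 0], "rotation": [0, 0, 0]}, {"gripper": 0, "translation": [0, 0, 0], "rotation": [0, 0, 0]}])

```text
time: 17.0
ee_pos: [0.4348, 0.1692, 0.0442]
eef_rot: [[-0.991, -0.133, 0.0], [-0.133, 0.991, -0.003], [0.0, -0.003, -1.0]]
force: [1.8, -12.5, 1.7]
opening: 0.0177
```

Request:
carry_out(targets=[{"gripper": 0, "translation": [0, 0, 0], "rotation": [0, 0, 0]}, {"gripper": 0, "translation": [0, 0, 0], "rotation": [0, 0, 0]}, {"gripper": 0, "translation": [0, 0, 0], "rotation": [0, 0, 0]}, {"gripper": 0, "translation": [0, 0, 0], "rotation": [0, 0, 0]}, {"gripper": 0, "translation": [0, 0, 0], "rotation": [0, 0, 0]}, {"gripper": 0, "translation": [0, 0, 0], "rotation": [0, 0, 0]}, {"gripper": 0, "translation": [0, 0, 0], "rotation": [0, 0, 0]}, {"gripper": 0, "translation": [0, 0, 0], "rotation": [0, 0, 0]}])

```text
time: 17.8
ee_pos: [0.4348, 0.1692, 0.0442]
eef_rot: [[-0.991, -0.133, 0.0], [-0.133, 0.991, -0.003], [0.0, -0.003, -1.0]]
force: [1.2, -12.1, 1.1]
opening: 0.0182
```

Request:
carry_out(targets=[{"gripper": 0, "translation": [0, 0, 0], "rotation": [0, 0, 0]}, {"gripper": 0, "translation": [0, 0, 0], "rotation": [0, 0, 0]}, {"gripper": 0, "translation": [0, 0, 0], "rotation": [0, 0, 0]}, {"gripper": 0, "translation": [0, 0, 0], "rotation": [0, 0, 0]}, {"gripper": 0, "translation": [0, 0, 0], "rotation": [0, 0, 0]}, {"gripper": 0, "translation": [0, 0, 0], "rotation": [0, 0, 0]}, {"gripper": 0, "translation": [0, 0, 0], "rotation": [0, 0, 0]}, {"gripper": 0, "translation": [0, 0, 0], "rotation": [0, 0, 0]}])

```text
time: 18.6
ee_pos: [0.4348, 0.1692, 0.0442]
eef_rot: [[-0.991, -0.133, 0.0], [-0.133, 0.991, -0.003], [0.0, -0.003, -1.0]]
force: [1.5, -12.0, 1.1]
opening: 0.0179
```

Request:
carry_out(targets=[{"gripper": 0, "translation": [0, 0, 0], "rotation": [0, 0, 0]}, {"gripper": 0, "translation": [0, 0, 0], "rotation": [0, 0, 0]}, {"gripper": 0, "translation": [0, 0, 0], "rotation": [0, 0, 0]}, {"gripper": 0, "translation": [0, 0, 0], "rotation": [0, 0, 0]}, {"gripper": 0, "translation": [0, 0, 0], "rotation": [0, 0, 0]}, {"gripper": 0, "translation": [0, 0, 0], "rotation": [0, 0, 0]}, {"gripper": 0, "translation": [0, 0, 0], "rotation": [0, 0, 0]}, {"gripper": 0, "translation": [0, 0, 0], "rotation": [0, 0, 0]}])

```text
time: 19.4
ee_pos: [0.4348, 0.1692, 0.0442]
eef_rot: [[-0.991, -0.133, 0.0], [-0.133, 0.991, -0.003], [0.0, -0.003, -1.0]]
force: [2.8, -12.1, 1.0]
opening: 0.018
```

Request:
carry_out(targets=[{"gripper": 0, "translation": [0, 0, 0], "rotation": [0, 0, 0]}, {"gripper": 0, "translation": [0, 0, 0], "rotation": [0, 0, 0]}, {"gripper": 0, "translation": [0, 0, 0], "rotation": [0, 0, 0]}, {"gripper": 0, "translation": [0, 0, 0], "rotation": [0, 0, 0]}, {"gripper": 0, "translation": [0, 0, 0], "rotation": [0, 0, 0]}, {"gripper": 0, "translation": [0, 0, 0], "rotation": [0, 0, 0]}, {"gripper": 0, "translation": [0, 0, 0], "rotation": [0, 0, 0]}, {"gripper": 0, "translation": [0, 0, 0], "rotation": [0, 0, 0]}])

```text
time: 20.2
ee_pos: [0.4348, 0.1692, 0.0441]
eef_rot: [[-0.991, -0.133, -0.0], [-0.133, 0.991, -0.003], [0.0, -0.003, -1.0]]
force: [2.1, -12.3, 1.5]
opening: 0.0175
```

```bash
python3 - <<'E'
from cell import ctrl,readout
s=readout.state();print(s["force"],s["time"]);print(ctrl.finish_job())
E
```

```text
[  2.08700014 -12.26884526   1.51232892] 20.2
the job is handed in; nothing more can be done
None
```

The grooved back is on the drawer with the joint shut. The gripper is still holding it about 10 mm from its middle and pressing with about 12 N. I handed the job in at 20.2 s and got no verdict back.

I picked the back up, carried it over the divider, lined it up with the wrist camera, and pushed it on in steps of at most 2 mm. The box slid about 10 mm, at about 5–6 N, until it stopped.

**Push:** it stayed between 11.2 and 12.6 N from 14.4 s to hand-in, with no drift in position. The highest reading in the whole push was about 12.6 N.

**Joint at the near end:** the gap was about 0.3 mm. The sideways offset was under 0.2 mm and the back sat about 1.5 mm above the drawer's underside level.

**Joint at the far end:** the gripper hid this end from the wrist and side cameras. It looks shut in the top view, and the back's angle agrees with the drawer's to within about 3 mrad. I did not measure that gap directly.

**Fence contact:** I inferred it from the hard stop. The drawer front came to X ≈ 0.309 m along the pressing direction, against about 0.308 m for the fence from the board's geometry. A rough reading of the fence edge in the top view gave 0.299–0.304 m, which disagrees by several millimetres; I trusted the stop.

**Vertical force:** it went from about −3 N while carrying to about +1.5 N while pressing. The board or the drawer is therefore carrying some of the back's weight, so the force on the joint itself may be slightly below the reading.

I touched nothing else. I did not measure the other objects again at the end.

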